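# Slide a pack of tapes home into the empty lane

### The job

With the fingertips, push the loose pack of cassettes set down on the open end of the plywood board into the empty lane and right home against the stop at its end, so slowly and so straight that its side labels never scrape: neither the pack nor the gripper may touch any of the guide rails. Slide it only, do not lift or tip it, and leave the two stored packs, the single cassette case and the glass where they are.

Things in the scene. Friction and masses are not known exactly. Their poses are not given: they have to be found in the camera images.
- board: Plywood board lying flat, fixed, on the white table: 540 (x) x 320 (y) x 18 mm thick. Origin: centre of its underside, z up; +x is the direction in which packs go in. The end x = -270 to -30 mm is bare; two lanes stand side by side on the rest, centre lines at y = -70 and +70 mm (either may be the empty one).
- free_lane: The empty lane, fixed on the board, open at the top. Origin: on the board's top face, at the middle of the end stop's face; +x points along the lane into the stop, y across, z up. Mouth at x = -280 mm, stop face at x = 0 (a pack that is home has its origin at x = -56 mm), 110 mm clear between the rails (y = -55 to +55 mm). Stop: aluminium angle 100 mm wide, 30 mm high.
- free_rails: The two guide rails of the empty lane (origin and axes as free_lane): aluminium angles along x = -280 to +4 mm, upright leg 2 mm thick, 15 mm high (top 33 mm above the table), inner faces at y = +55 and -55 mm, flat leg 2 mm high reaching 12 mm outward. Not to be touched.
- full_lane: The full lane beside it, same build, frame and sizes as free_lane; two packs are stored in it.
- full_rails: The two guide rails of the full lane, same build as free_rails, origin and axes as full_lane. Nothing may touch them.
- pack: The loose pack to push: cardboard carton of five cassettes, a plain box 112 (x) x 88 (y) x 72 mm high, 0.3 to 0.53 kg, cassette spines seen on top. Origin: centre of its underside, z up. It starts on the board's bare end, turned up to 0.3 rad from the lane's direction (either way), nose just short of the mouths. It goes in lengthwise with 11 mm to spare each side; it stops when not pushed.
- stored_front: Stored pack, same build as pack, in the full lane, its origin about 180 mm before that lane's stop face. Not to be moved.
- stored_back: Stored pack, same build, in the full lane, its origin about 60 mm before that lane's stop face. Not to be moved.
- case: Single cassette case standing on its long edge on the table, off the board's open end: 109 (x) x 17 (y) x 70 mm high. Origin: centre of its underside. Not to be moved.
- glass: Small empty glass on the table, off the board's open end: 72 mm across, 85 mm high. Origin: centre of its underside. Not to be moved.
Mind the look-alikes: they are no part of the job. Leave any green or purple look-alike of the pack alone.

How it is judged:
On the way:
1. the pack's nose is in the empty lane, between its rails, by 20 mm or more, the pack flat on the board (x of pack in the frame of free_lane above -0.316 m and y of pack in the frame of free_lane between -0.011 and 0.011 m and z of pack in the frame of board between 0.014 and 0.022 m and angle between pack's own z axis and vertical below 0.05 rad), for 0.1 s.
At the end, for the whole second after the job is handed in: The pack lies flat and still on the board in the empty lane, home: its nose within 5 mm of the stop face, between the rails, within 0.1 rad of the lane's direction. Stored packs within 5 mm, case and glass within 10 mm of where they were (x of pack in the frame of free_lane between -0.061 and -0.052 m and y of pack in the frame of free_lane between -0.011 and 0.011 m and z of pack in the frame of board between 0.014 and 0.022 m and angle between pack's own z axis and vertical below 0.05 rad and angle between the x axis of pack and the x axis of free_lane, either way round below 0.1 rad and linear speed of pack below 0.01 m/s and distance of each of stored_front, stored_back from where it was at the start of the episode below 0.005 m and distance of each of case, glass from where it was at the start of the episode below 0.01 m); the robot touches nothing.
It fails at once if something (the pack or the robot) touches a guide rail (contact force between any of free_rails, full_rails and anything else above 0.2 N).
It fails at once if the pack is lifted off the board or tipped (z of pack in the frame of board above 0.026 m or angle between pack's own z axis and vertical above 0.15 rad).
It fails at once if the pack is shot or flung rather than pushed slowly (over 0.3 m/s) (linear speed of pack above 0.3 m/s).
It fails at once if a stored pack, the case or the glass is disturbed (distance of any of stored_front, stored_back from where it was at the start of the episode above 0.005 m or distance of any of case, glass from where it was at the start of the episode above 0.01 m).
It also fails if it takes over 61 s, if anything falls off the work surface, if the arm or the gripper's body presses on something with over 40 N, if the wrist force passes 120 N, or if a joint passes its speed limit or range.

### The arm

A 6-joint arm with a two-finger parallel gripper is mounted at the origin on the work surface. World frame = base frame: x ahead of the robot, y to its left, z up, the work surface at z = 0. Lengths are in m, angles in rad, forces in N, time in s.
With the tool pointing down it reaches from about 0.425 to 0.95 m from the base axis. Payload 3.5 kg.
Tool frame: the origin (TCP) lies midway between the tips of the shut fingers; the grasp point (between the pads) lies 19 mm behind it; x points along the fingers, y is the direction in which the jaws open and shut, and the axes are right-handed (so a half turn about x gives the same grasp; the last joint's range is limited). The gripper opens to 85 mm and grips with 20 to 120 N. Pads are 22 mm wide; open, the fingers measure 114 mm over their backs; the gripper's body (76 mm by 85 mm) begins 54 mm behind the grasp point. The pads swing forward as they close: fully open they stand 13 mm farther back than shut.
Start: joints at [1.004, 0.286, 1.577, -0, 1.279, -0.15], TCP at [0.273, 0.617, 0.231] pointing down, gripper open.
Joint ranges: [-2.77, 2.77], [-0.9, 2.22], [0.21, 2.48], [-1.53, 4.67], [0.24, 2.81], [-2.84, 2.84]. Speed limits (rad/s): [2.79, 2.79, 3.14, 3.14, 3.14, 3.14].

### API

Orientations are given as a unit quaternion [x, y, z, w].
In Python, from plant import ctrl, vision gives the robot as it stands. The module is installed in compiled form; this text tells all that it offers.
- The arm moves only by the tool play_rows, never from a script. Its arguments are lists of equal length, an entry for each row: "claw": the closure in counts, from 0 (fully open) to 255 (shut); "travel": the shift along the tool's x, y, z in m, a list of three; "dr": the turn, a rotation vector about the tool's x, y, z in rad, a list of three. In form: {"claw": [claw, ...], "travel": [[tx, ty, tz], ...], "dr": [[wx, wy, wz], ...]}. A call has 1 to 20 rows; each row is the pose to reach, as a shift and turn from the pose measured when the call began, along the tool's axes at that moment; what a row does not reach only later rows make up. A row lasts 1/10 s, in which the tool goes at most 50 mm and 8.59 degrees, less where a joint would pass 70% of its speed; a pose out of reach is approached as far as the arm can. A call with a gripper value outside its range is refused whole. The fingers move at their own pace and stop on an object; "force" is the grip in N (left out, the last holds). Time passes only in rows, so rows that repeat a pose let the fingers close. It gives the time, the measured TCP pose, the force and the opening at its end, in the units of the state.
- ctrl.get_state(): the state, without advancing time (a new reading comes with each control period).
- vision.read_camera(name): name is "scene" or "top"; returns a dict with "img" (400x640x3 uint8, red, green, blue), "range_z" (400x640 float32, m along the optical axis (not along the pixel's ray), 0 where there is no reading), "K" (3x3 intrinsics, pixels), "world_to_cam" (4x4, takes a point from world to camera coordinates). Camera axes: x right, y up, looking along -z (the intrinsics and any distortion apply to the point x, -y, -z); pixel columns grow to the right and rows downward; lengths in m; the calibration is good to about 2 mm. A picture is of the moment at which its call begins.
- ctrl.sign_off(): hands the job in, once; it reports no verdict.
The state is a dict: "time": time; "qpos": joint angles; "dq": joint speeds; "joint_efforts": joint torques, N m; "eef_pos": TCP position; "tcp_rot": TCP orientation; "contact_force": force on the tool from outside, world axes, zero at the start; "wrist_torque": the same for the moment, N m; "opening": opening from 0.0 (shut) to 1.0 (fully open).
Only numpy, scipy, OpenCV 4.12 (cv2) and the standard library are available. Lean on these libraries where they do the work, as an engineer would, in place of code of your own. Each camera call takes 0.05 s, during which the arm holds its last target.

## Working session

There is one attempt and no reset: what is moved stays moved. The work goes in short steps, Python scripts to look and compute and a tool call to move; the robot and the scene stay as the last step left them, time stands still between calls to the robot, and variables do not carry over. Pictures are saved under pics/ and viewed, and the job is handed in when it is done.

Besides the shell and the picture viewer there is one more tool, called in YAML: its name, and indented under it one key for each argument. play_rows: Moves the arm, as the interface text tells. Its arguments: {"type":"object","properties":{"claw":{"type":"array","items":{"type":"number"}},"travel":{"type":"array","items":{"type":"array","items":{"type":"number"}}},"dr":{"type":"array","items":{"type":"array","items":{"type":"number"}}},"force":{"type":"number"}},"required":["claw","travel","dr"]}

```bash
mkdir -p pics; ls
python3 - <<'E'
from plant import ctrl, vision
import cv2,numpy as np
s=ctrl.get_state()
for k in s: print(k,np.round(s[k],4))
for n in("scene","top"):
    c=vision.read_camera(n); np.savez(f"{n}0.npz",**c)
    cv2.imwrite(f"pics/{n}0.png",c["img"][:,:,::-1]); print(n,c["K"],c["world_to_cam"].round(4), [k for k in c])
E
```

```text
pics
time 0.0
qpos [ 1.004   0.2872  1.5782 -0.      1.2786 -0.15  ]
dq [ 0.0009 -0.0005 -0.0027  0.0008 -0.0012 -0.0005]
joint_efforts [-1.40000e-03 -4.05998e+01 -2.92616e+01 -2.00000e-04  5.90000e-03
  0.00000e+00]
eef_pos [0.2729 0.6167 0.2299]
tcp_rot [ 0.1455  0.6921 -0.1471  0.6915]
contact_force [ 0.0217 -0.5776 -0.2484]
wrist_torque [-0.044   0.0497  0.0223]
opening 1.0017
scene [[511.03433022   0.         320.87074122]
 [  0.         511.03433022 203.35264806]
 [  0.           0.           1.        ]] [[ 0.0905  0.9958  0.0107 -0.1089]
 [-0.7451  0.0606  0.6642  0.375 ]
 [ 0.6608 -0.0681  0.7475 -1.7255]
 [ 0.      0.      0.      1.    ]] ['img', 'range_z', 'K', 'world_to_cam']
top [[421.8797113    0.         322.87822979]
 [  0.         421.8797113  198.35709889]
 [  0.           0.           1.        ]] [[ 0.0113 -0.9999  0.0082  0.0676]
 [ 0.9898  0.0124  0.1418 -0.5527]
 [-0.1419  0.0065  0.9899 -1.1275]
 [ 0.      0.      0.      1.    ]] ['img', 'range_z', 'K', 'world_to_cam']
```

View pics/scene0.png

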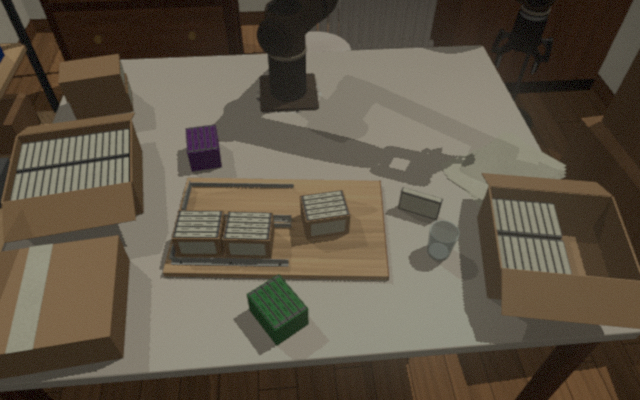

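View pics/top0.png

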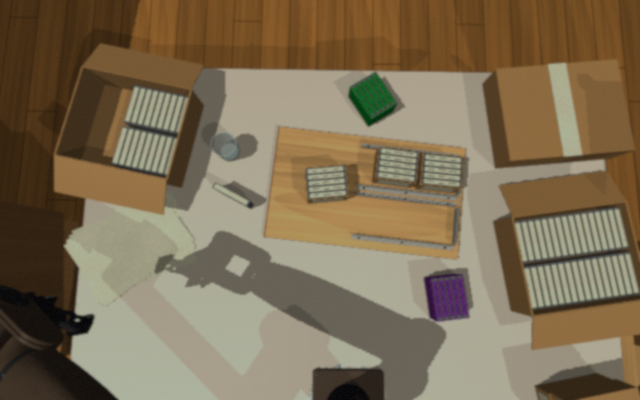

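```bash
cat > h.py <<'E'
import numpy as np,cv2
def load(f): return dict(np.load(f))
def ray(c,uv,z):
    K=c["K"];T=c["world_to_cam"];R=T[:3,:3];t=T[:3,3]
    uv=np.atleast_2d(np.asarray(uv,float))
    d=np.c_[(uv[:,0]-K[0,2])/K[0,0],-(uv[:,1]-K[1,2])/K[1,1],-np.ones(len(uv))]@R
    o=-R.T@t
    return o+d*((z-o[2])/d[:,2])[:,None]
def proj(c,P):
    K=c["K"];T=c["world_to_cam"];P=np.atleast_2d(P)
    q=P@T[:3,:3].T+T[:3,3]
    return np.c_[K[0,0]*q[:,0]/-q[:,2]+K[0,2],K[1,1]*-q[:,1]/-q[:,2]+K[1,2]]
def cloud(c):
    K=c["K"];T=c["world_to_cam"];D=c["range_z"];v,u=np.mgrid[:400,:640]
    p=np.stack([(u-K[0,2])/K[0,0]*D,-(v-K[1,2])/K[1,1]*D,-D],-1)
    return (p-T[:3,3])@T[:3,:3]
E
python3 - <<'E'
from h import *
for n,box in(("top",(255,120,215,145)),("scene",(160,170,290,115))):
    c=load(n+"0.npz");x,y,w,h=box
    k=800/w if n=="top" else 800/w
    im=cv2.resize(c["img"][y:y+h,x:x+w,::-1],None,fx=k,fy=k,interpolation=cv2.INTER_CUBIC)
    im=np.clip(im*1.4,0,255).astype(np.uint8)
    cv2.imwrite(f"pics/{n}crop.png",im);print(k,im.shape)
    P=cloud(c)
    for uv in((326,183),(290,220),(420,215),(398,160),(300,300)) if n=="top" else ((325,200),(350,250),(240,200)): print(uv,P[uv[1],uv[0]].round(4))
E
```

```text
3.7209302325581395 (540, 800, 3)
(326, 183) [0.5849 0.0668 0.0955]
(290, 220) [0.4926 0.1652 0.0183]
(420, 215) [ 0.5116 -0.2     0.0135]
(398, 160) [ 0.6508 -0.1256  0.0908]
(300, 300) [0.2732 0.1338 0.0019]
2.7586206896551726 (317, 800, 3)
(325, 200) [0.5801 0.0659 0.0929]
(350, 250) [0.6856 0.1192 0.0197]
(240, 200) [ 0.4964 -0.1541  0.0199]
```

View pics/topcrop.png

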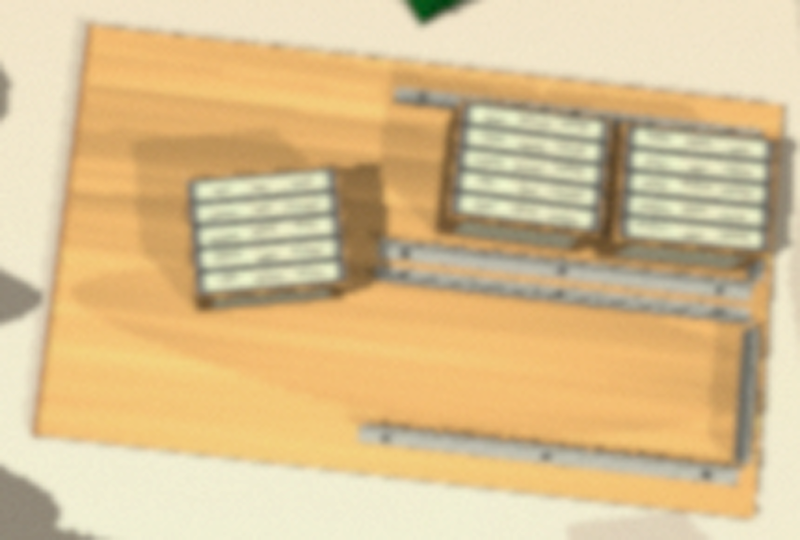

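View pics/scenecrop.png

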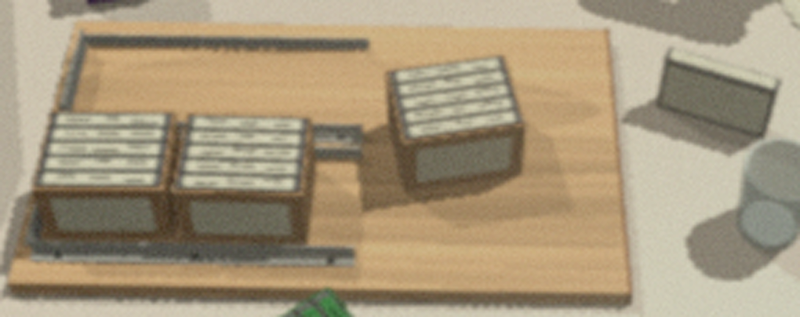

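```bash
cat > fit.py <<'E'
from h import *
from scipy.optimize import least_squares
def rect(pose,L,W,z,cx=0,cy=0):
    x,y,a=pose; q=np.array([[-L/2,W/2],[L/2,W/2],[L/2,-W/2],[-L/2,-W/2]])+[cx,cy]
    R=np.array([[np.cos(a),-np.sin(a)],[np.sin(a),np.cos(a)]])
    return np.c_[q@R.T+[x,y],np.full(4,z)]
def fit(c,px,L,W,z,p0):
    W_=ray(c,px,z)
    r=least_squares(lambda p:(rect(p,L,W,z)-W_)[:,:2].ravel(),p0,loss='soft_l1',f_scale=.002)
    return r.x,(rect(r.x,L,W,z)-W_)[:,:2]
E
python3 - <<'E'
from fit import *
t=load("top0.npz");s=load("scene0.npz")
T=lambda a:np.array(a)/3.7209+[255,120]-.36
S=lambda a:np.array(a)/2.7586+[160,170]-.32
# order: (-x,+y),(+x,+y),(+x,-y),(-x,-y) in board axes
bt=T([(88,25),(785,103),(755,517),(37,435)]); bs=S([(630,296),(12,285),(77,24),(607,32)])
pt=T([(190,182),(332,170),(343,285),(200,297)]); ps=S([(522,124),(404,138),(388,70),(500,57)])
for n,c,b,p in(("top",t,bt,pt),("scene",s,bs,ps)):
    for px,L,W,z,p0 in((b,.54,.32,.018,(.55,-.05,-1.6)),(p,.112,.088,.09,(.58,.06,-1.5))):
        x,e=fit(c,px,L,W,z,p0); print(n,x.round(4),(e*1e3).round(1).tolist())
E
```

```text
top [ 0.577  -0.0488 -1.672 ] [[0.5, -1.3], [0.8, 0.9], [-0.6, -0.8], [-0.6, 1.3]]
top [ 0.5877  0.0662 -1.4666] [[1.3, 5.1], [2.8, -4.4], [-1.2, -5.3], [-3.0, 4.5]]
scene [ 0.5855 -0.0502 -1.6742] [[1.8, 2.2], [1.8, -4.3], [-2.8, -1.4], [-1.3, 2.1]]
scene [ 0.593   0.0626 -1.4775] [[1.3, 2.6], [4.2, -3.6], [-1.4, -2.9], [-3.9, 4.4]]
```

```bash
cat > ov.py <<'E'
from fit import *
def overlay(c,box,k,shapes,out):
    x,y,w,h=box
    im=cv2.resize(c["img"][y:y+h,x:x+w,::-1],None,fx=k,fy=k,interpolation=cv2.INTER_CUBIC)
    im=np.clip(im*1.4,0,255).astype(np.uint8)
    for P,col in shapes:
        q=(proj(c,P)-[x,y]+.5)*k-.5
        cv2.polylines(im,[np.round(q*8).astype(int).reshape(-1,1,2)],True,col,1,cv2.LINE_AA,3)
    cv2.imwrite(out,im)
def lane(b,side=-70e-3):
    x,y,a=b;R=np.array([[np.cos(a),-np.sin(a)],[np.sin(a),np.cos(a)]])
    # free lane: stop face at board x = -.03+.28=.25
    o=np.array([x,y])+R@[.25,side]; return (o[0],o[1],a)
E
python3 - <<'E'
from ov import *
t=load("top0.npz");s=load("scene0.npz")
for n,c,b,p,box,k in(("top",t,(.577,-.0488,-1.672),(.5877,.0662,-1.4666),(255,120,215,145),3.72),("topp",t,(.577,-.0488,-1.672),(.5877,.0662,-1.4666),(295,150,70,60),10),("scenep",s,(.5855,-.0502,-1.6742),(.593,.0626,-1.4775),(290,180,70,60),10),("scene",s,(.5855,-.0502,-1.6742),(.593,.0626,-1.4775),(160,170,240,115),3.3)):
    l=lane(b)
    overlay(c,box,k,[(rect(b,.54,.32,.018),(255,0,0)),(rect(p,.112,.088,.09),(0,0,255)),(rect(p,.112,.088,.018),(0,255,255)),(rect(l,.28,.11,.033,-.14),(255,0,255)),(rect(l,.28,.11,.018,-.14),(0,255,0))],f"pics/{n}ov.png")
E
```

```text
(no output)
```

View pics/topov.png

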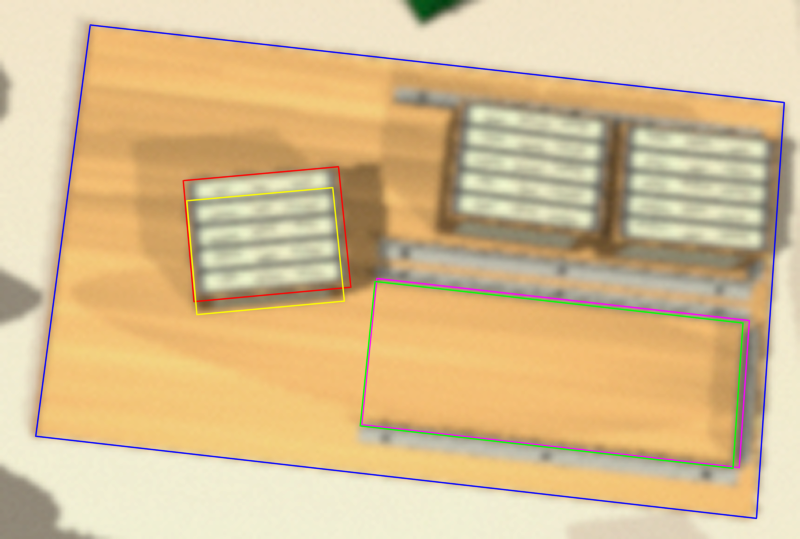

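View pics/sceneov.png

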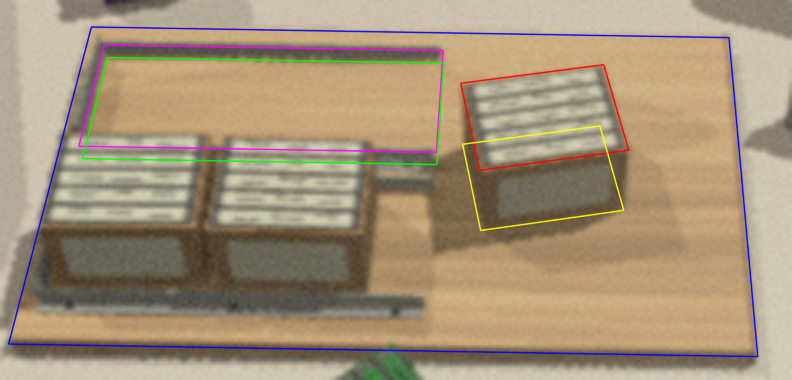

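View pics/toppov.png

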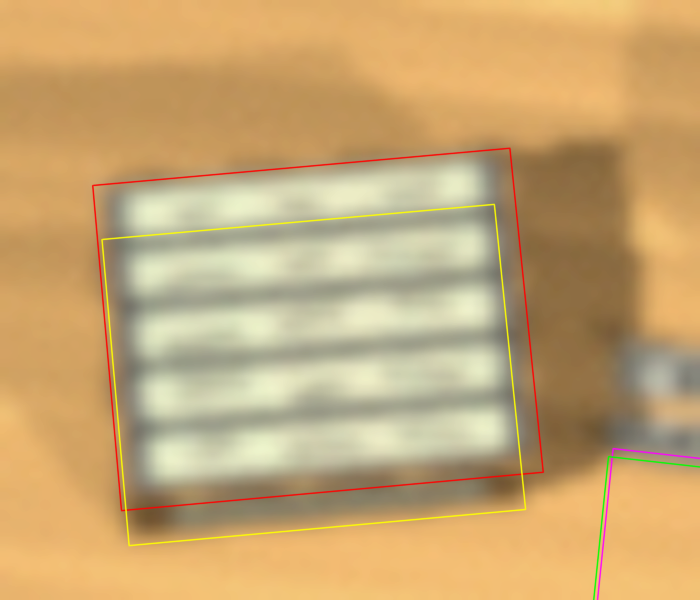

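View pics/scenepov.png

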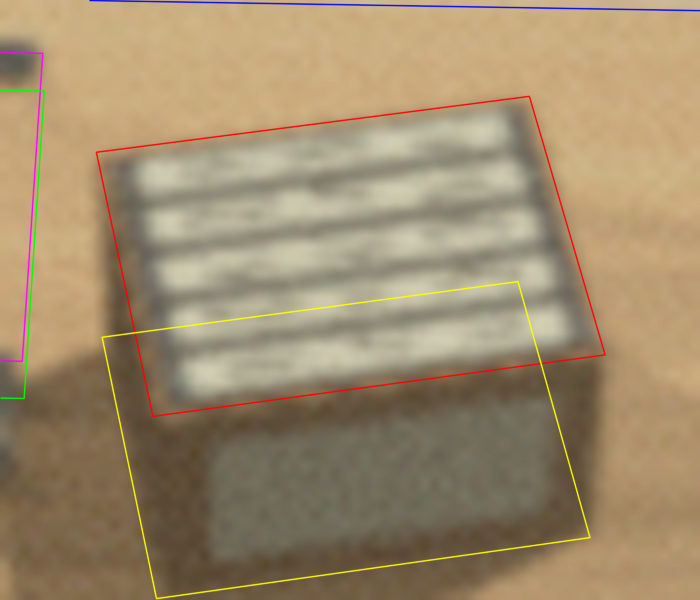

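```bash
cat > fr.py <<'E'
from ov import *
from scipy.spatial.transform import Rotation as Ro
B=(.577,-.0488,-1.672)
L=lane(B)
def l2w(x,y):
    a=L[2];return np.array([L[0]+np.cos(a)*x-np.sin(a)*y,L[1]+np.sin(a)*x+np.cos(a)*y])
def w2l(X,Y):
    a=L[2];d=np.array([X-L[0],Y-L[1]]);return np.array([np.cos(a)*d[0]+np.sin(a)*d[1],-np.sin(a)*d[0]+np.cos(a)*d[1]])
def tool(st):
    R=Ro.from_quat(st["tcp_rot"]).as_matrix(); return np.array(st["eef_pos"]),R
def plan(st,pos,yaw_y):
    """travel & dr to get tool down at pos with tool y at yaw (world)"""
    p,R=tool(st)
    y=np.array([np.cos(yaw_y),np.sin(yaw_y),0]);x=np.array([0,0,-1.]);G=np.c_[x,y,np.cross(x,y)]
    return R.T@(np.array(pos)-p), Ro.from_matrix(R.T@G).as_rotvec()
E
python3 - <<'E'
from fr import *
from plant import ctrl
s=ctrl.get_state();p,R=tool(s);print(R.round(3))
print("lane",L,"pack in lane",w2l(.590,.0655),-1.470+1.672)
for q in((-345,60),(-345,44+15),(-412,0),(-123,0),(-56,0)): print(q,l2w(q[0]/1e3,q[1]/1e3).round(3),np.hypot(*l2w(q[0]/1e3,q[1]/1e3)).round(3))
print("tooly yaw",np.arctan2(R[1,1],R[0,1]))
E
```

```text
[[-0.001  0.405  0.914]
 [-0.002  0.914 -0.405]
 [-1.    -0.002 -0.   ]]
lane (np.float64(0.48210041958839894), np.float64(-0.29044864915348084), -1.672) pack in lane [-0.36502856  0.07138564] 0.20199999999999996
(-345, 60) [0.577 0.047] 0.579
(-345, 59) [0.576 0.047] 0.578
(-412, 0) [0.524 0.119] 0.537
(-123, 0) [ 0.495 -0.168] 0.522
(-56, 0) [ 0.488 -0.235] 0.541
tooly yaw 1.1540259673908808
```

Run:
```python
from fr import *
from plant import ctrl
s=ctrl.get_state()
w=l2w(-.365,.175);print(w)
print(plan(s,[*w,.2],1.4696),plan(s,[*w,.042],1.4696))
```

```text
[0.69308131 0.05500332]
(array([ 0.0305805 , -0.34346832,  0.61161098]), array([-0.31557427, -0.00067358,  0.00209796])) (array([ 0.18858012, -0.34312566,  0.61166377]), array([-0.31557427, -0.00067358,  0.00209796]))
```

play_rows:
  claw: [90, 90, 90, 90, 90, 90, 90, 90, 90, 90, 90, 90, 90, 90, 90, 90, 90, 90, 90, 90]
  travel:
    - [0.002, -0.023, 0.041]
    - [0.004, -0.046, 0.082]
    - [0.006, -0.069, 0.122]
    - [0.008, -0.092, 0.163]
    - [0.01, -0.114, 0.204]
    - [0.012, -0.137, 0.245]
    - [0.014, -0.16, 0.285]
    - [0.016, -0.183, 0.326]
    - [0.018, -0.206, 0.367]
    - [0.02, -0.229, 0.408]
    - [0.022, -0.252, 0.449]
    - [0.024, -0.275, 0.489]
    - [0.026, -0.297, 0.53]
    - [0.028, -0.32, 0.571]
    - [0.03, -0.343, 0.612]
    - [0.03, -0.343, 0.612]
    - [0.03, -0.343, 0.612]
    - [0.03, -0.343, 0.612]
    - [0.03, -0.343, 0.612]
    - [0.03, -0.343, 0.612]
  dr:
    - [-0.02, 0, 0]
    - [-0.04, 0, 0]
    - [-0.06, 0, 0]
    - [-0.08, 0, 0]
    - [-0.1, 0, 0]
    - [-0.12, 0, 0]
    - [-0.15, 0, 0]
    - [-0.17, 0, 0]
    - [-0.19, 0, 0]
    - [-0.21, 0, 0]
    - [-0.23, 0, 0]
    - [-0.25, 0, 0]
    - [-0.27, 0, 0]
    - [-0.3, 0, 0]
    - [-0.3156, 0, 0]
    - [-0.3156, -0.0007, 0.002]
    - [-0.3156, -0.0007, 0.002]
    - [-0.3156, -0.0007, 0.002]
    - [-0.3156, -0.0007, 0.002]
    - [-0.3156, -0.0007, 0.002]

```text
time: 2.1
eef_pos: [0.6931, 0.0567, 0.2009]
tcp_rot: [0.035, 0.706, -0.035, 0.706]
contact_force: [0.5, 0.4, -0.0]
opening: 0.646
```

```bash
cat > snap.py <<'E'
import sys
from fr import *
from plant import ctrl,vision
def snap(tag,shapes=()):
    for n,box,k in(("top",(250,100,230,170),3.47),("scene",(160,120,260,180),3.07)):
        c=vision.read_camera(n);np.savez(f"{n}{tag}.npz",**c)
        overlay(c,box,k,shapes,f"pics/{n}{tag}.png")
if __name__=="__main__": snap(sys.argv[1])
E
python3 snap.py 1
python3 - <<'E'
from fr import *
from plant import ctrl
s=ctrl.get_state()
w=l2w(-.365,.175)
print(plan(s,[*w,.042],1.4696))
E
```

```text
(array([ 1.58943775e-01, -1.35009710e-03, -1.51333822e-04]), array([1.42543396e-03, 4.05927930e-04, 3.96303881e-05]))
```

View pics/top1.png

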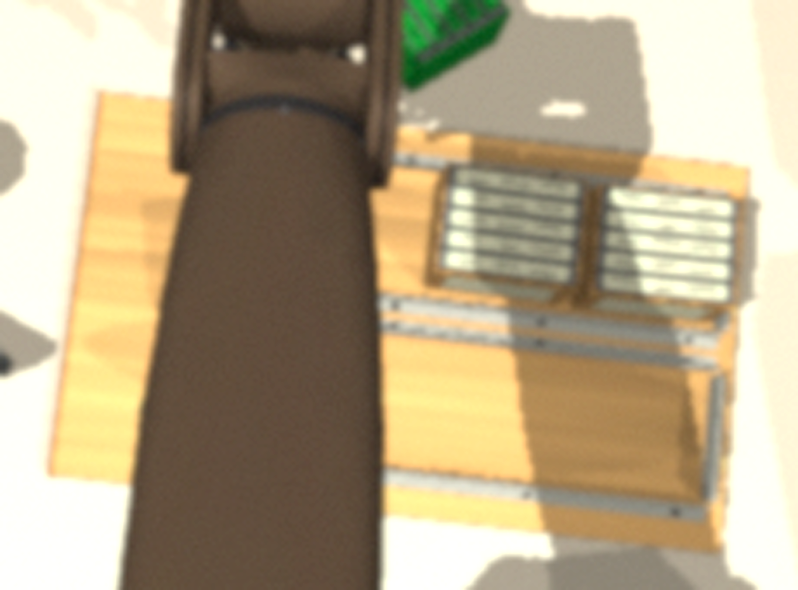

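View pics/scene1.png

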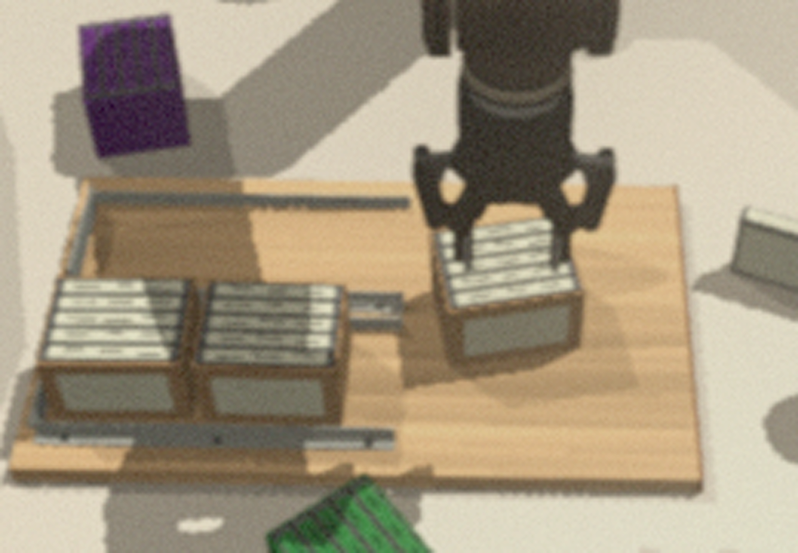

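Run:
```python
from fr import *
t=load("top0.npz")
for uv in((349,97),(367,125),(397,105),(374,74)): print(uv,ray(t,uv,.072)[0].round(3),ray(t,uv,.0)[0].round(3))
```

```text
(349, 97) [0.833 0.005 0.072] [ 0.862 -0.     0.   ]
(367, 125) [ 0.753 -0.045  0.072] [ 0.777 -0.053  0.   ]
(397, 105) [ 0.812 -0.129  0.072] [ 0.839 -0.142  0.   ]
(374, 74) [ 0.902 -0.065  0.072] [ 0.935 -0.075  0.   ]
```

play_rows:
  claw: [90, 90, 90, 90, 90, 90, 90, 90, 90, 90]
  travel:
    - [0.02, -0.0013, 0]
    - [0.04, -0.0013, 0]
    - [0.06, -0.0013, 0]
    - [0.08, -0.0013, 0]
    - [0.1, -0.0013, 0]
    - [0.12, -0.0013, 0]
    - [0.14, -0.0013, 0]
    - [0.159, -0.0013, 0]
    - [0.159, -0.0013, 0]
    - [0.159, -0.0013, 0]
  dr:
    - [0.0014, 0.0004, 0]
    - [0.0014, 0.0004, 0]
    - [0.0014, 0.0004, 0]
    - [0.0014, 0.0004, 0]
    - [0.0014, 0.0004, 0]
    - [0.0014, 0.0004, 0]
    - [0.0014, 0.0004, 0]
    - [0.0014, 0.0004, 0]
    - [0.0014, 0.0004, 0]
    - [0.0014, 0.0004, 0]

```text
time: 3.2
eef_pos: [0.6931, 0.0552, 0.0418]
tcp_rot: [0.036, 0.706, -0.036, 0.706]
contact_force: [0.2, 1.2, 0.3]
opening: 0.646
```

```bash
python3 snap.py 2; python3 -c "
from fr import *
from plant import ctrl
s=ctrl.get_state();p,R=tool(s);print(p,w2l(*p[:2]),R.round(3),s['contact_force'],s['time'])"
```

```text
[0.69432318 0.05503939 0.04354409] [-0.36516135  0.17623188] [[ 0.003  0.101  0.995]
 [-0.     0.995 -0.101]
 [-1.     0.     0.003]] [ 0.19272223 -0.77671781 -0.13316109] 3.3
```

View pics/scene2.png

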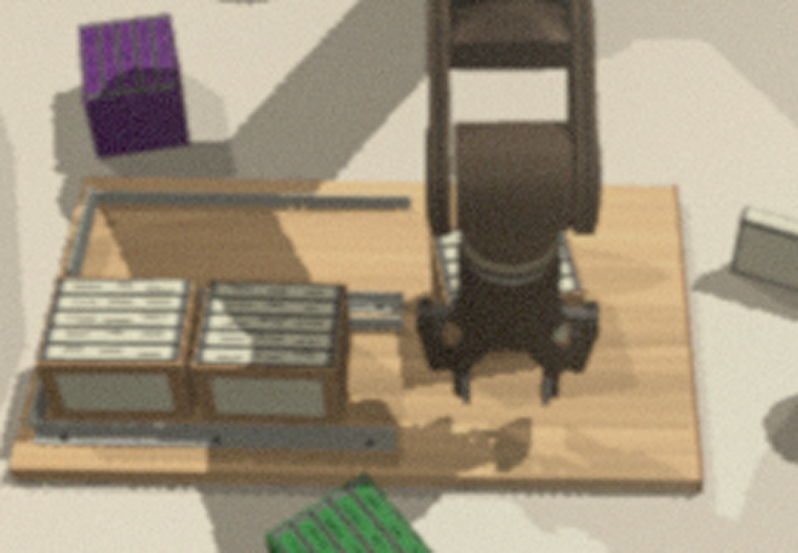

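play_rows:
  claw: [90, 90, 90, 90, 90, 90, 90, 90, 90, 90, 90, 90, 90, 90, 90, 90, 90, 90, 90, 90]
  travel:
    - [0, 0, -0.007]
    - [0, 0, -0.014]
    - [0, 0, -0.021]
    - [0, 0, -0.026]
    - [0, 0, -0.03]
    - [0, 0, -0.034]
    - [0, 0, -0.038]
    - [0, 0, -0.042]
    - [0, 0, -0.046]
    - [0, 0, -0.05]
    - [0, 0, -0.054]
    - [0, 0, -0.058]
    - [0, 0, -0.062]
    - [0, 0, -0.066]
    - [0, 0, -0.07]
    - [0, 0, -0.074]
    - [0, 0, -0.078]
    - [0, 0, -0.082]
    - [0, 0, -0.086]
    - [0, 0, -0.09]
  dr:
    - [0, 0, 0]
    - [0, 0, 0]
    - [0, 0, 0]
    - [0, 0, 0]
    - [0, 0, 0]
    - [0, 0, 0]
    - [0, 0, 0]
    - [0, 0, 0]
    - [0, 0, 0]
    - [0, 0, 0]
    - [0, 0, 0]
    - [0, 0, 0]
    - [0, 0, 0]
    - [0, 0, 0]
    - [0, 0, 0]
    - [0, 0, 0]
    - [0, 0, 0]
    - [0, 0, 0]
    - [0, 0, 0]
    - [0, 0, 0]

```text
time: 5.3
eef_pos: [0.605, 0.0641, 0.0438]
tcp_rot: [0.036, 0.705, -0.036, 0.708]
contact_force: [3.9, -0.7, 4.2]
opening: 0.649
```

```bash
python3 snap.py 3; python3 -c "
from fr import *
from plant import ctrl
s=ctrl.get_state();p,R=tool(s);print(p,w2l(*p[:2]),np.arctan2(R[1,1],R[0,1])-1.4696,s['contact_force'],s['time'])"
```

```text
[0.60437841 0.06420784 0.04366697] [-0.36519568  0.08582102] 0.00014258409281042717 [ 2.1503592  -1.44513638  5.41129739] 5.4
```

View pics/scene3.png

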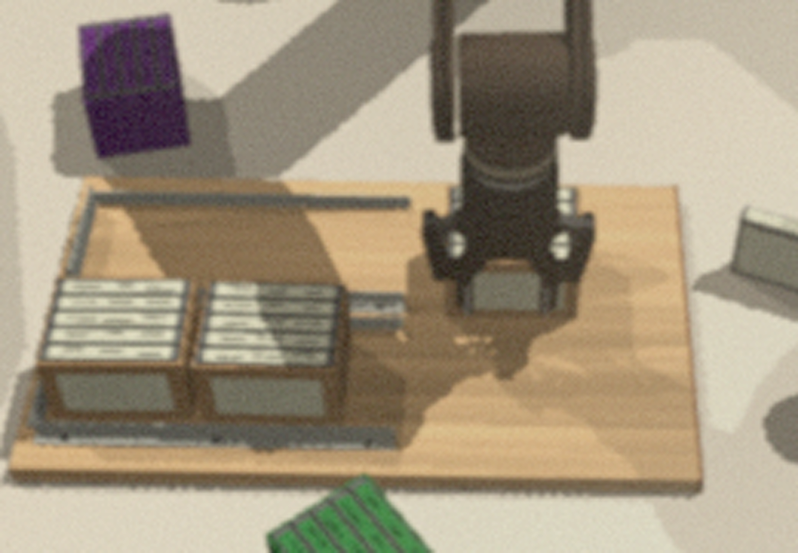

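View pics/top3.png

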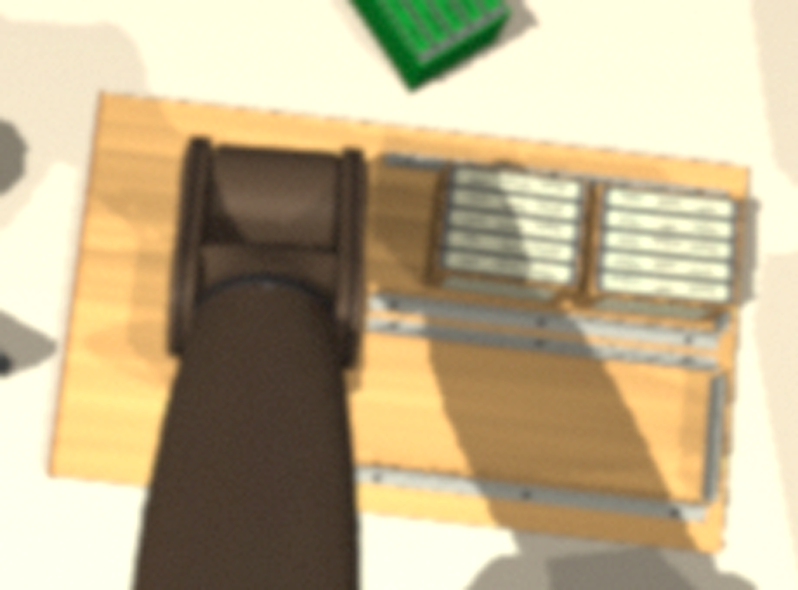

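play_rows:
  claw: [90, 90, 90, 90, 90, 90, 90, 90, 90, 90, 90, 90, 90, 90, 90, 90, 90, 90]
  travel:
    - [0, 0, -0.004]
    - [0, 0, -0.008]
    - [0, 0, -0.012]
    - [0, 0, -0.016]
    - [0, 0, -0.019]
    - [0, 0, -0.021]
    - [0, 0, -0.022]
    - [0, 0, -0.022]
    - [0, 0, -0.02]
    - [0, 0, -0.015]
    - [0, 0, -0.005]
    - [0, 0, 0.01]
    - [-0.01, 0, 0.025]
    - [-0.04, 0, 0.03]
    - [-0.08, 0, 0.04]
    - [-0.12, 0, 0.07]
    - [-0.16, 0, 0.11]
    - [-0.16, 0, 0.15]
  dr:
    - [0, 0, 0]
    - [0, 0, 0]
    - [0, 0, 0]
    - [0, 0, 0]
    - [0, 0, 0]
    - [0, 0, 0]
    - [0, 0, 0]
    - [0, 0, 0]
    - [0, 0, 0]
    - [0, 0, 0]
    - [0, 0, 0]
    - [0, 0, 0]
    - [0, 0, 0]
    - [0, 0, 0]
    - [0, 0, 0]
    - [0, 0, 0]
    - [0, 0, 0]
    - [0, 0, 0]

```text
time: 7.2
eef_pos: [0.7552, 0.0494, 0.2097]
tcp_rot: [0.035, 0.704, -0.035, 0.709]
contact_force: [-0.0, -0.9, 0.9]
opening: 0.644
```

```bash
python3 snap.py 4; python3 -c "
from fr import *
from plant import ctrl
s=ctrl.get_state();p,R=tool(s);print(p,w2l(*p[:2]),s['contact_force'],s['time'])
c=load('scene4.npz');overlay(c,(285,170,80,60),10,[],'pics/sc4p.png')
c=load('top4.npz');overlay(c,(290,170,80,60),10,[],'pics/tp4p.png')"
```

```text
[0.75620125 0.04803322 0.20190432] [-0.36444264  0.23850117] [-0.42780674 -0.08663023 -0.69597039] 7.3
```

View pics/scene4.png

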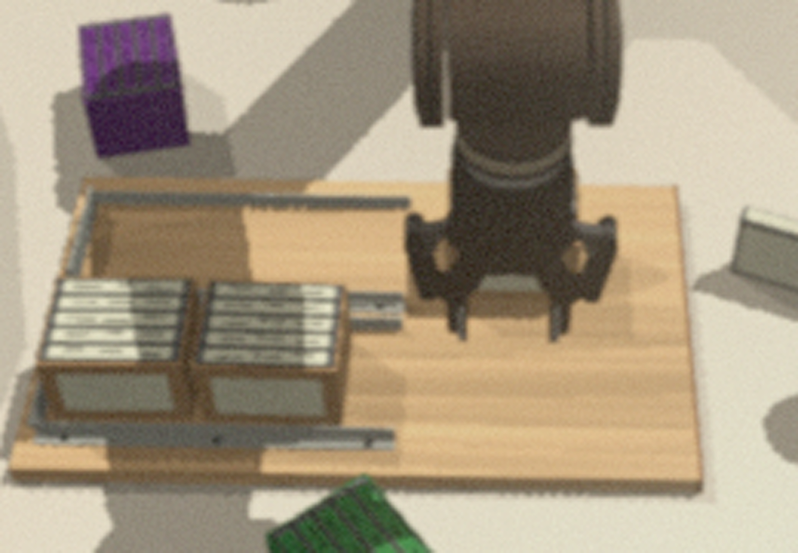

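View pics/top4.png

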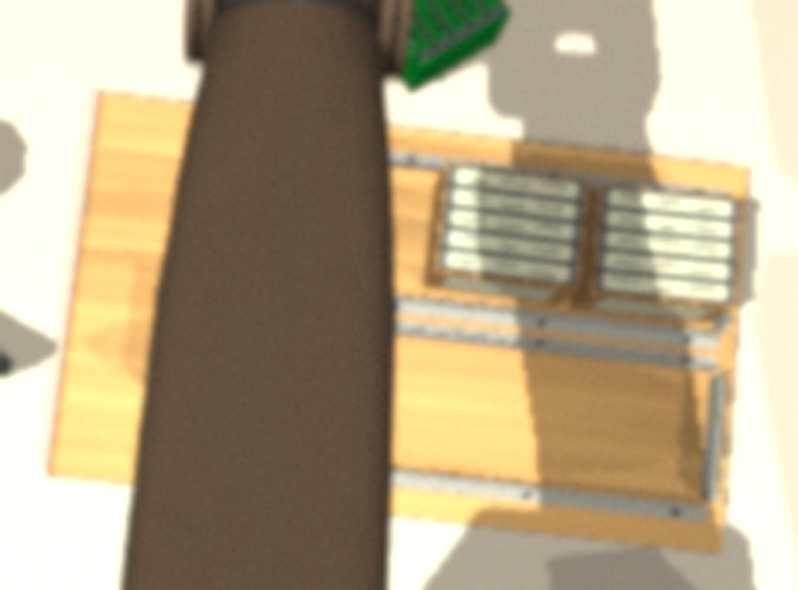

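Run:
```python
from fr import *
from plant import ctrl
s=ctrl.get_state()
w=l2w(-.62,.0);print(w)
print(plan(s,[*w,.22],1.4696-np.pi/2))
```

```text
[0.54473964 0.32637898]
(array([-0.01836829,  0.25537106, -0.23867982]), array([ 1.57002182e+00,  8.87272572e-04, -6.03334234e-04]))
```

play_rows:
  claw: [90, 90, 90, 90, 90, 90, 90, 90, 90, 90, 90, 90, 90, 90, 90, 90]
  travel:
    - [-0.01, 0.02, -0.018]
    - [-0.018, 0.04, -0.037]
    - [-0.018, 0.06, -0.056]
    - [-0.018, 0.08, -0.075]
    - [-0.018, 0.1, -0.093]
    - [-0.018, 0.12, -0.112]
    - [-0.018, 0.14, -0.131]
    - [-0.018, 0.16, -0.15]
    - [-0.018, 0.18, -0.168]
    - [-0.018, 0.2, -0.187]
    - [-0.018, 0.22, -0.206]
    - [-0.018, 0.24, -0.224]
    - [-0.018, 0.255, -0.239]
    - [-0.018, 0.255, -0.239]
    - [-0.018, 0.255, -0.239]
    - [-0.018, 0.255, -0.239]
  dr:
    - [0.12, 0, 0]
    - [0.24, 0, 0]
    - [0.36, 0, 0]
    - [0.48, 0, 0]
    - [0.6, 0, 0]
    - [0.72, 0, 0]
    - [0.84, 0, 0]
    - [0.96, 0, 0]
    - [1.08, 0, 0]
    - [1.2, 0, 0]
    - [1.32, 0, 0]
    - [1.44, 0, 0]
    - [1.57, 0, 0]
    - [1.57, 0, 0]
    - [1.57, 0, 0]
    - [1.57, 0, 0]

```text
time: 8.9
eef_pos: [0.5441, 0.3252, 0.2184]
tcp_rot: [-0.524, -0.474, 0.525, -0.474]
contact_force: [-0.3, 0.1, -0.8]
opening: 0.647
```

```bash
python3 snap.py 5; python3 -c "
from fr import *
c=load('scene5.npz');overlay(c,(285,170,80,60),10,[],'pics/sc5p.png')
c=load('top5.npz');overlay(c,(290,170,80,60),10,[],'pics/tp5p.png')"
```

```text
(no output)
```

View pics/scene5.png

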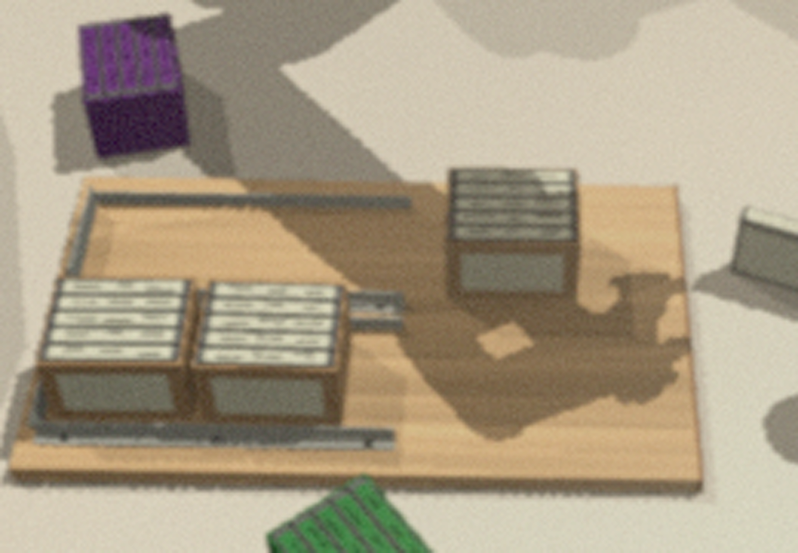

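View pics/top5.png

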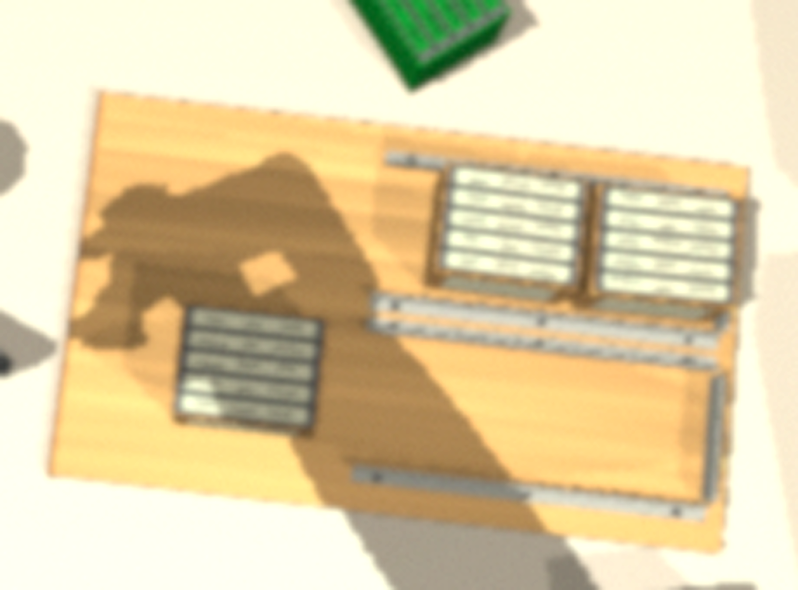

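```bash
cat > ovp.py <<'E'
import sys
from fr import *
tag,lx,ly,a=sys.argv[1],*map(float,sys.argv[2:5])
dx,dy=map(float,sys.argv[5:7]) if len(sys.argv)>5 else (0,0)
w=l2w(lx,ly);p=(*w,L[2]+a)
for n,boxes in(("top",((285,180,80,60),(250,120,230,140))),("scene",((285,165,80,60),(160,160,240,120)))):
    c=load(f"{n}{tag}.npz")
    d=(dx,dy) if n=="scene" else (0,0)
    sh=lambda q:(q[0]+d[0],q[1]+d[1],q[2])
    pp,l=sh(p),sh(L)
    S=[(rect(pp,.112,.088,.09),(0,0,255)),(rect(pp,.112,.088,.018),(0,255,255)),(rect(l,.28,.11,.033,-.14),(255,0,255)),(rect(l,.28,.11,.018,-.14),(0,255,0)),(rect(l,.28,.138,.020,-.14),(255,255,0)),(rect(sh(B),.54,.32,.018),(255,0,0))]
    for i,b in enumerate(boxes): overlay(c,b,780/b[2],S,f"pics/{n}{tag}_ov{i}.png")
E
python3 ovp.py 5 -.365 .009 0
```

```text
(no output)
```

View pics/top5_ov0.png

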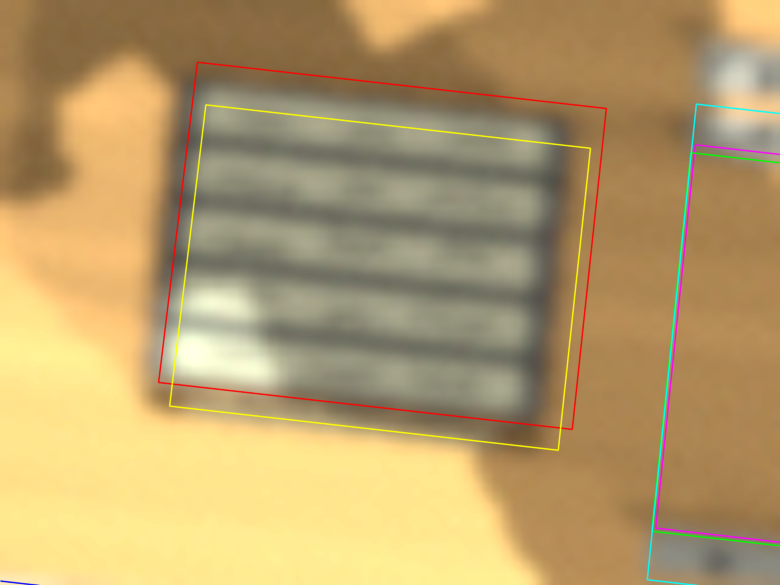

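View pics/top5_ov1.png

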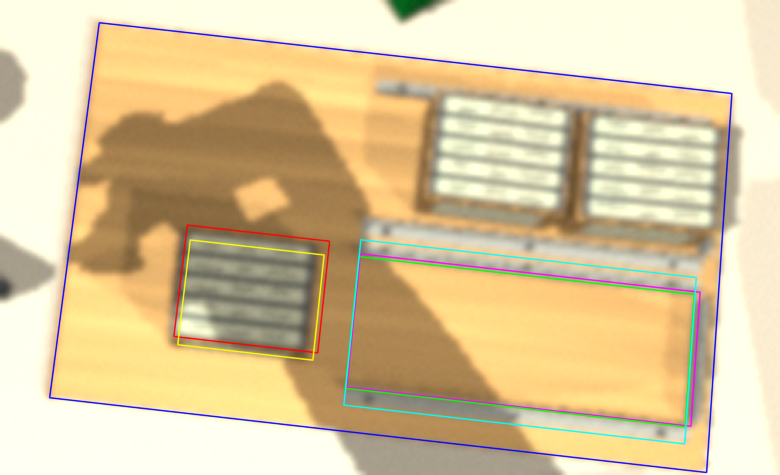

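View pics/scene5_ov1.png

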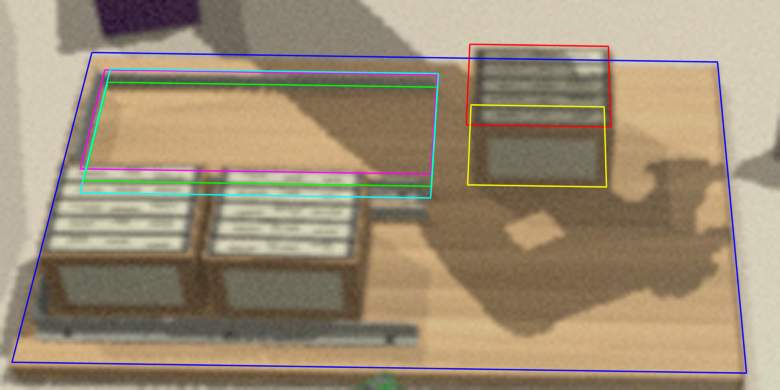

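View pics/scene5_ov0.png

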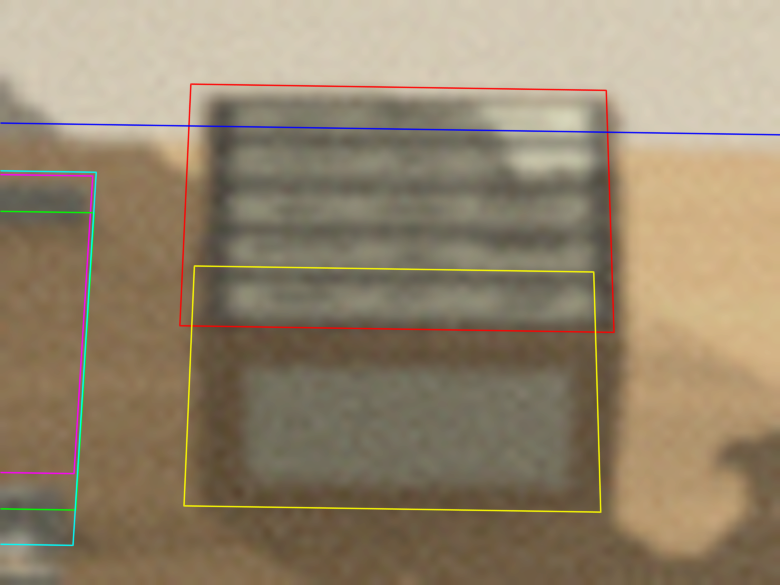

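Run:
```python
from fr import *
t=load("top5.npz");s=load("scene5.npz")
def prof(c,xs,ys,z):
    g=cv2.cvtColor(c["img"],cv2.COLOR_RGB2GRAY).astype(np.float32)
    out=[]
    for y in ys:
        q=proj(c,[[*l2w(x,y),z] for x in xs]).astype(np.float32)
        out.append(cv2.remap(g,q[:,0].reshape(-1,1),q[:,1].reshape(-1,1),cv2.INTER_CUBIC).mean())
    return np.array(out).round().astype(int)
ys=np.arange(-.065,-.02,.002)
print((ys*1e3).round().astype(int))
print("top bottom edge z=.018 rear",prof(t,np.linspace(-.415,-.39,8),ys,.018))
print("front",prof(t,np.linspace(-.345,-.32,8),ys,.018))
ys2=np.arange(.02,.07,.002)
print((ys2*1e3).round().astype(int))
print("scene far bottom edge rear",prof(s,np.linspace(-.415,-.39,8),ys2,.018))
print("scene front",prof(s,np.linspace(-.345,-.32,8),ys2,.018))
print("top topface far edge front z=.09",prof(t,np.linspace(-.345,-.32,8),ys2,.09))
print("rear",prof(t,np.linspace(-.415,-.39,8),ys2,.09))
ys3=np.arange(-.07,-.04,.002);print((ys3*1e3).round().astype(int))
print("rail near top z=.033 top",prof(t,np.linspace(-.06,-.03,8),ys3,.033),prof(t,np.linspace(-.27,-.2,8),ys3,.033))
print("rail far, top z=.018 ",(ys3*-1e3).round().astype(int),prof(t,np.linspace(-.06,-.03,8),-ys3,.018),prof(t,np.linspace(-.27,-.2,8),-ys3,.018))
print("scene near rail .018",prof(s,np.linspace(-.06,-.03,8),ys3,.018),prof(s,np.linspace(-.27,-.2,8),ys3,.018))
```

```text
[-65 -63 -61 -59 -57 -55 -53 -51 -49 -47 -45 -43 -41 -39 -37 -35 -33 -31
 -29 -27 -25 -23 -21]
top bottom edge z=.018 rear [169 168 168 168 168 168 168 168 169 169 169 168 163 153 138 123 114 110
 113 127 149 166 171]
front [168 165 163 162 160 157 154 150 146 143 140 137 132 123 110  94  81  73
  72  77  89  99 102]
[20 22 24 26 28 30 32 34 36 38 40 42 44 46 48 50 52 54 56 58 60 62 64 66
 68]
scene far bottom edge rear [79 79 78 78 77 77 78 78 77 76 75 74 70 65 61 61 63 65 66 67 68 67 67 68
 70]
scene front [73 73 73 73 73 73 72 73 74 74 72 69 67 63 59 58 59 61 64 66 66 66 65 67
 69]
top topface far edge front z=.09 [93 97 99 99 93 80 74 82 93 98 99 99 95 86 77 75 80 86 89 93 96 98 99 99
 98]
rear [ 96 103 109 110 102  86  79  88 101 107 109 110 105  91  79  73  73  76
  78  78  79  80  80  80  79]
[-70 -68 -66 -64 -62 -60 -58 -56 -54 -52 -50 -48 -46 -44 -42 -40]
rail near top z=.033 top [161 158 157 156 154 147 136 125 121 129 143 155 162 166 167 167] [104 101  98  96  94  93  92  90  88  86  86  90  93  95  96  97]
rail far, top z=.018  [70 68 66 64 62 60 58 56 54 52 50 48 46 44 42 40] [148 147 145 142 137 130 126 128 137 149 155 157 154 151 148 147] [150 149 144 137 128 122 119 119 125 132 137 139 139 138 136 133]
scene near rail .018 [129 126 112  93  73  64  58  60  62  63  71  83 100 115 126 130] [86 84 79 73 68 66 65 65 65 66 68 70 72 73 76 79]
```

```bash
cat >> fr.py <<'E'
def prof(c,xs,ys,z,ch=None):
    g=cv2.cvtColor(c["img"],cv2.COLOR_RGB2GRAY).astype(np.float32) if ch is None else c["img"][:,:,ch].astype(np.float32)
    xs=np.atleast_1d(xs);ys=np.atleast_1d(ys);n=max(len(xs),len(ys))
    return np.array([cv2.remap(g,*[v.reshape(-1,1).astype(np.float32) for v in proj(c,[[*l2w(x,y),z] for x in xs]).T],cv2.INTER_CUBIC).mean() for y in ys])
def edge(c,xs,y0,z,w=.014,ch=2):
    ys=np.arange(y0-w,y0+w,.0005);p=cv2.GaussianBlur(prof(c,xs,ys,z,ch).reshape(1,-1),(0,0),3).ravel()
    g=np.gradient(p);i=np.argmax(abs(g[4:-4]))+4;return round(ys[i]*1e3,1),round(g[i]*2,1)
E
python3 - <<'E'
from fr import *
for n in("top","scene"):
    c=load(n+"0.npz");d=load(n+"5.npz")
    print(n)
    for lab,cc,xs,y0,z in(("board near -90 bare",c,(-.5,-.46),-.09,.018),("board near mid",c,(-.39,-.33),-.09,.018),("board near lane",c,(-.2,-.05),-.09,.018),("board far 230 bare",c,(-.5,-.4),.23,.018),("board far mid",c,(-.38,-.3),.23,.018),("board far lane",c,(-.2,-.05),.23,.018),
      ("nearrail foot",c,(-.27,-.2),-.055,.018),("nearrail foot",c,(-.2,-.1),-.055,.018),("nearrail foot",c,(-.1,-.02),-.055,.018),("nearrail top",c,(-.27,-.2),-.055,.033),("nearrail top",c,(-.1,-.02),-.055,.033),
      ("far rail top",c,(-.27,-.2),.055,.033),("far rail top",c,(-.1,-.02),.055,.033)):
        print(lab,xs,edge(cc,np.linspace(*xs,12),y0,z))
E
```

```text
top
board near -90 bare (-0.5, -0.46) (np.float64(-90.0), np.float32(-8.1))
board near mid (-0.39, -0.33) (np.float64(-90.5), np.float32(-7.7))
board near lane (-0.2, -0.05) (np.float64(-91.0), np.float32(-7.8))
board far 230 bare (-0.5, -0.4) (np.float64(231.0), np.float32(7.0))
board far mid (-0.38, -0.3) (np.float64(230.5), np.float32(6.7))
board far lane (-0.2, -0.05) (np.float64(229.5), np.float32(6.9))
nearrail foot (-0.27, -0.2) (np.float64(-54.5), np.float32(-7.0))
nearrail foot (-0.2, -0.1) (np.float64(-55.0), np.float32(-7.0))
nearrail foot (-0.1, -0.02) (np.float64(-55.0), np.float32(-7.1))
nearrail top (-0.27, -0.2) (np.float64(-55.5), np.float32(-7.0))
nearrail top (-0.1, -0.02) (np.float64(-56.0), np.float32(-7.0))
far rail top (-0.27, -0.2) (np.float64(54.5), np.float32(3.1))
far rail top (-0.1, -0.02) (np.float64(54.0), np.float32(3.3))
scene
board near -90 bare (-0.5, -0.46) (np.float64(-83.0), np.float32(-4.1))
board near mid (-0.39, -0.33) (np.float64(-83.5), np.float32(-3.6))
board near lane (-0.2, -0.05) (np.float64(-84.5), np.float32(-3.2))
board far 230 bare (-0.5, -0.4) (np.float64(234.5), np.float32(-5.5))
board far mid (-0.38, -0.3) (np.float64(234.5), np.float32(-6.4))
board far lane (-0.2, -0.05) (np.float64(234.5), np.float32(-6.9))
nearrail foot (-0.27, -0.2) (np.float64(-64.0), np.float32(-5.2))
nearrail foot (-0.2, -0.1) (np.float64(-63.5), np.float32(-4.9))
nearrail foot (-0.1, -0.02) (np.float64(-64.0), np.float32(-5.5))
nearrail top (-0.27, -0.2) (np.float64(-49.5), np.float32(-5.3))
nearrail top (-0.1, -0.02) (np.float64(-50.0), np.float32(-5.5))
far rail top (-0.27, -0.2) (np.float64(62.5), np.float32(-2.9))
far rail top (-0.1, -0.02) (np.float64(53.0), np.float32(5.1))
```

Run:
```python
from fr import *
for n in("top","scene"):
    d=load(n+"5.npz")
    print(n)
    for xs in((-.415,-.39),(-.385,-.35),(-.345,-.32)):
        print(xs)
        for lab,y,z in(("near .018",-.036,.018),("near .09",-.036,.09),("far .09",.052,.09),("far .018",.052,.018)):
            ys=np.arange(y-.014,y+.0141,.002);print(lab,edge(d,np.linspace(*xs,12),y,z),int(ys[0]*1e3),prof(d,np.linspace(*xs,12),ys,z,2).round().astype(int))
```

```text
top
(-0.415, -0.39)
near .018 (np.float64(-26.5), np.float32(10.2)) -49 [102 102 102 101 100  98  94  90  86  81  81  94 117 137 147]
near .09 (np.float64(-33.0), np.float32(11.2)) -49 [101 101  98  93  88  83  78  82  99 126 145 151 147 142 132]
far .09 (np.float64(47.0), np.float32(-7.1)) 38 [92 93 94 90 77 62 50 45 44 45 46 47 47 47 48]
far .018 (np.float64(58.5), np.float32(-6.7)) 38 [90 79 70 73 83 90 92 93 93 88 75 61 50 45 44]
(-0.385, -0.35)
near .018 (np.float64(-26.0), np.float32(5.0)) -49 [102 102 102 102 100  97  93  87  78  68  59  61  72  83  88]
near .09 (np.float64(-32.5), np.float32(5.3)) -49 [102 101  98  93  87  78  67  59  63  76  86  90  92  93  89]
far .09 (np.float64(47.0), np.float32(-7.1)) 38 [92 95 95 90 78 62 49 45 45 45 46 48 52 55 59]
far .018 (np.float64(58.5), np.float32(-6.7)) 38 [88 78 70 72 82 90 93 95 94 88 75 60 49 45 45]
(-0.345, -0.32)
near .018 (np.float64(-26.0), np.float32(5.7)) -49 [89 87 85 83 81 78 73 67 61 55 52 57 70 82 88]
near .09 (np.float64(-32.5), np.float32(5.7)) -49 [81 79 76 71 65 58 53 51 59 72 82 86 87 87 82]
far .09 (np.float64
[... 733 characters left out ...]
31.5), np.float32(-8.0)) -49 [129 129 129 129 130 130 129 125 119 102  85  74  75  76  78]
far .09 (np.float64(49.5), np.float32(-4.9)) 38 [69 76 80 81 78 72 60 51 48 48 46 44 44 47 53]
far .018 (np.float64(45.0), np.float32(-3.4)) 38 [67 65 62 56 49 43 41 42 44 46 47 46 46 47 47]
(-0.345, -0.32)
near .018 (np.float64(-34.5), np.float32(-3.0)) -49 [60 61 67 71 74 77 77 73 66 60 61 69 73 73 75]
near .09 (np.float64(-31.5), np.float32(-7.2)) -49 [130 130 129 129 129 129 129 124 115 101  85  75  75  76  76]
far .09 (np.float64(50.5), np.float32(-4.6)) 38 [66 72 72 74 74 70 60 51 44 44 43 43 43 45 50]
far .018 (np.float64(45.5), np.float32(-2.2)) 38 [62 58 55 52 47 42 40 41 43 46 47 47 47 46 46]
```

View pics/sc5p.png

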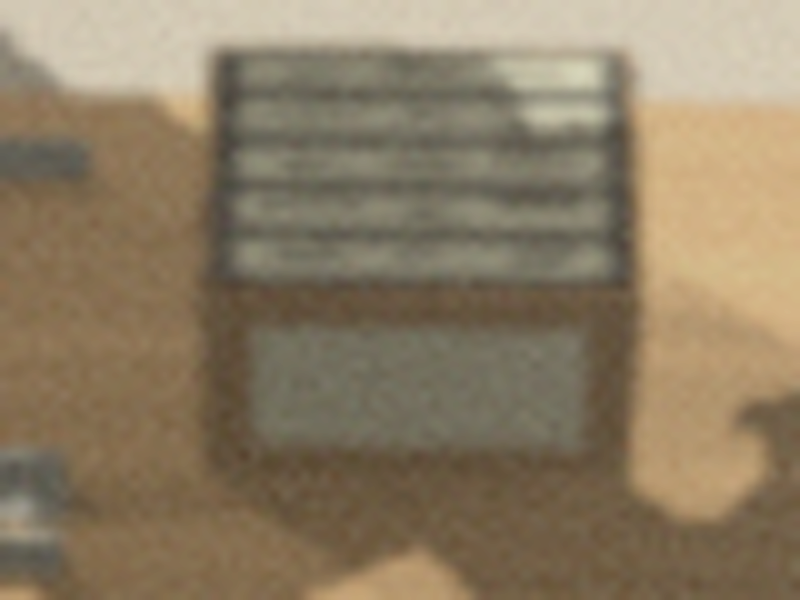

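Run:
```python
from fr import *
from plant import ctrl
s=ctrl.get_state()
w=l2w(-.368,.105);print(w,s["qpos"].round(2) if hasattr(s["qpos"],'round') else s["qpos"])
print(plan(s,[*w,.2],1.4696))
```

```text
[0.62374257 0.06506014] [ 0.38  0.21  1.69 -0.    1.24  0.48]
(array([0.01927475, 0.10508623, 0.25067692]), array([-1.57120660e+00,  6.11084008e-04,  8.05962920e-04]))
```

play_rows:
  claw: [90, 90, 90, 90, 90, 90, 90, 90, 90, 90, 90, 90, 90, 90, 90]
  travel:
    - [0, 0.01, 0.02]
    - [0, 0.018, 0.042]
    - [0, 0.027, 0.063]
    - [0, 0.036, 0.084]
    - [0, 0.045, 0.105]
    - [0, 0.053, 0.126]
    - [0, 0.062, 0.147]
    - [0.004, 0.07, 0.168]
    - [0.008, 0.08, 0.189]
    - [0.012, 0.09, 0.21]
    - [0.016, 0.098, 0.23]
    - [0.019, 0.105, 0.251]
    - [0.019, 0.105, 0.251]
    - [0.019, 0.105, 0.251]
    - [0.019, 0.105, 0.251]
  dr:
    - [-0.13, 0, 0]
    - [-0.26, 0, 0]
    - [-0.39, 0, 0]
    - [-0.52, 0, 0]
    - [-0.65, 0, 0]
    - [-0.78, 0, 0]
    - [-0.91, 0, 0]
    - [-1.04, 0, 0]
    - [-1.17, 0, 0]
    - [-1.3, 0, 0]
    - [-1.43, 0, 0]
    - [-1.571, 0, 0]
    - [-1.571, 0, 0]
    - [-1.571, 0, 0]
    - [-1.571, 0, 0]

```text
time: 10.5
eef_pos: [0.6236, 0.065, 0.2004]
tcp_rot: [0.036, 0.706, -0.036, 0.706]
contact_force: [-0.2, 1.1, 0.1]
opening: 0.643
```

Run:
```python
from fr import *
from plant import ctrl
s=ctrl.get_state();p,R=tool(s);print(p,w2l(*p[:2]))
w=l2w(-.368,.105)
print(plan(s,[*w,.042],1.4696))
```

```text
[0.62357508 0.06504976 0.20043074] [-0.36797275  0.10483441]
(array([1.58430681e-01, 1.20446188e-04, 1.82184919e-04]), array([-0.00144298, -0.00010542,  0.00058667]))
```

play_rows:
  claw: [90, 90, 90, 90, 90, 90, 90, 90, 90, 90, 90, 90, 90, 90, 90, 90, 90, 90, 90, 90]
  travel:
    - [0.025, 0, 0]
    - [0.05, 0, 0]
    - [0.08, 0, 0]
    - [0.11, 0, 0]
    - [0.14, 0, 0]
    - [0.158, 0, 0]
    - [0.158, 0, -0.008]
    - [0.158, 0, -0.016]
    - [0.158, 0, -0.024]
    - [0.158, 0, -0.032]
    - [0.158, 0, -0.035]
    - [0.158, 0, -0.038]
    - [0.158, 0, -0.041]
    - [0.158, 0, -0.043]
    - [0.158, 0, -0.045]
    - [0.158, 0, -0.046]
    - [0.158, 0, -0.047]
    - [0.158, 0, -0.047]
    - [0.158, 0, -0.047]
    - [0.158, 0, -0.047]
  dr:
    - [-0.0014, 0, 0]
    - [-0.0014, 0, 0]
    - [-0.0014, 0, 0]
    - [-0.0014, 0, 0]
    - [-0.0014, 0, 0]
    - [-0.0014, 0, 0]
    - [-0.0014, 0, 0]
    - [-0.0014, 0, 0]
    - [-0.0014, 0, 0]
    - [-0.0014, 0, 0]
    - [-0.0014, 0, 0]
    - [-0.0014, 0, 0]
    - [-0.0014, 0, 0]
    - [-0.0014, 0, 0]
    - [-0.0014, 0, 0]
    - [-0.0014, 0, 0]
    - [-0.0014, 0, 0]
    - [-0.0014, 0, 0]
    - [-0.0014, 0, 0]
    - [-0.0014, 0, 0]

```text
time: 12.5
eef_pos: [0.5768, 0.0698, 0.0424]
tcp_rot: [0.036, 0.706, -0.036, 0.706]
contact_force: [2.1, 0.6, 0.7]
opening: 0.649
```

Run:
```python
from fr import *
from plant import ctrl
s=ctrl.get_state();p,R=tool(s);print(p,w2l(*p[:2]),s["contact_force"])
w=l2w(-.62,.0)
print(plan(s,[*w,.22],1.4696-np.pi/2))
```

```text
[0.57684251 0.06977256 0.04238388] [-0.36794995  0.05786381] [2.07931761 0.60456117 0.70415828]
(array([-0.17776223,  0.25194002, -0.05789429]), array([1.57075540e+00, 3.80365027e-04, 5.75164651e-04]))
```

play_rows:
  claw: [90, 90, 90, 90, 90, 90, 90, 90, 90, 90, 90, 90, 90, 90, 90, 90, 90, 90, 90, 90]
  travel:
    - [0, 0, 0.004]
    - [0, 0, 0.014]
    - [0, 0, 0.03]
    - [-0.03, 0, 0.04]
    - [-0.07, 0, 0.04]
    - [-0.11, 0, 0.04]
    - [-0.15, 0.02, 0.035]
    - [-0.178, 0.04, 0.03]
    - [-0.178, 0.06, 0.02]
    - [-0.178, 0.08, 0.01]
    - [-0.178, 0.1, 0]
    - [-0.178, 0.12, -0.01]
    - [-0.178, 0.145, -0.02]
    - [-0.178, 0.17, -0.03]
    - [-0.178, 0.19, -0.04]
    - [-0.178, 0.21, -0.05]
    - [-0.178, 0.23, -0.058]
    - [-0.178, 0.252, -0.058]
    - [-0.178, 0.252, -0.058]
    - [-0.178, 0.252, -0.058]
  dr:
    - [0, 0, 0]
    - [0, 0, 0]
    - [0, 0, 0]
    - [0, 0, 0]
    - [0, 0, 0]
    - [0.1, 0, 0]
    - [0.23, 0, 0]
    - [0.36, 0, 0]
    - [0.49, 0, 0]
    - [0.62, 0, 0]
    - [0.75, 0, 0]
    - [0.88, 0, 0]
    - [1.01, 0, 0]
    - [1.14, 0, 0]
    - [1.27, 0, 0]
    - [1.4, 0, 0]
    - [1.53, 0, 0]
    - [1.571, 0, 0]
    - [1.571, 0, 0]
    - [1.571, 0, 0]

```text
time: 14.5
eef_pos: [0.5446, 0.3264, 0.2197]
tcp_rot: [-0.524, -0.474, 0.525, -0.475]
contact_force: [-0.4, -0.5, -0.0]
opening: 0.647
```

```bash
python3 snap.py 6
python3 - <<'E'
from fr import *
from plant import ctrl
s=ctrl.get_state();p,R=tool(s);print(p,w2l(*p[:2]),s["contact_force"],s["time"])
print(plan(s,[*l2w(-.47,.0),.15],1.4696-np.pi/2), plan(s,[*l2w(-.47,.0),.042],1.4696-np.pi/2))
for n in("top","scene"):
    d=load(n+"6.npz")
    for xs in((-.415,-.39),(-.385,-.35),(-.345,-.32)):
        print(n,xs,[edge(d,np.linspace(*xs,12),y,.09)for y in(-.039,.044)])
E
python3 ovp.py 6 -.368 .002 0
```

```text
[0.54478697 0.32567544 0.21989563] [-6.19304838e-01  1.18166341e-04] [-0.69198415 -0.02344292 -0.04618498] 14.6
(array([ 7.01008782e-02, -7.99408378e-06,  1.49208629e-01]), array([-0.0003512 ,  0.00137476,  0.00084073])) (array([1.78100738e-01, 8.27782919e-05, 1.49060138e-01]), array([-0.0003512 ,  0.00137476,  0.00084073]))
top (-0.415, -0.39) [(np.float64(-41.0), np.float32(11.7)), (np.float64(38.5), np.float32(-7.3))]
top (-0.385, -0.35) [(np.float64(-41.0), np.float32(5.3)), (np.float64(38.5), np.float32(-7.2))]
top (-0.345, -0.32) [(np.float64(-41.0), np.float32(5.8)), (np.float64(38.5), np.float32(-5.7))]
scene (-0.415, -0.39) [(np.float64(-42.5), np.float32(-3.6)), (np.float64(41.0), np.float32(-4.6))]
scene (-0.385, -0.35) [(np.float64(-40.5), np.float32(-7.1)), (np.float64(41.0), np.float32(-4.9))]
scene (-0.345, -0.32) [(np.float64(-41.0), np.float32(-7.5)), (np.float64(41.0), np.float32(-4.2))]
```

View pics/top6_ov1.png

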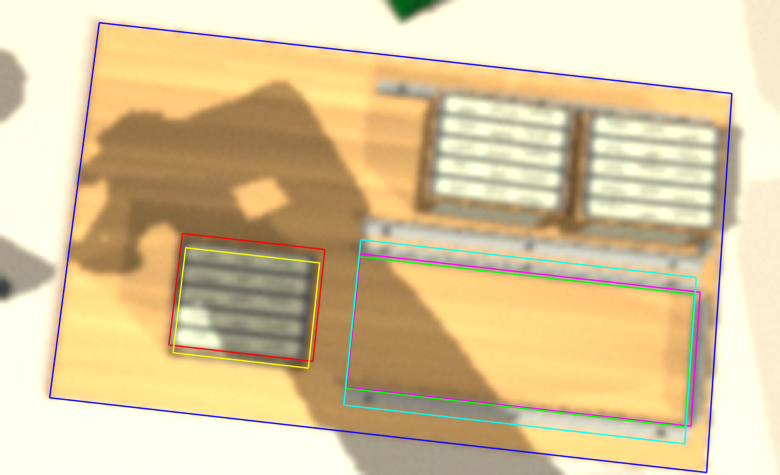

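View pics/scene6_ov1.png

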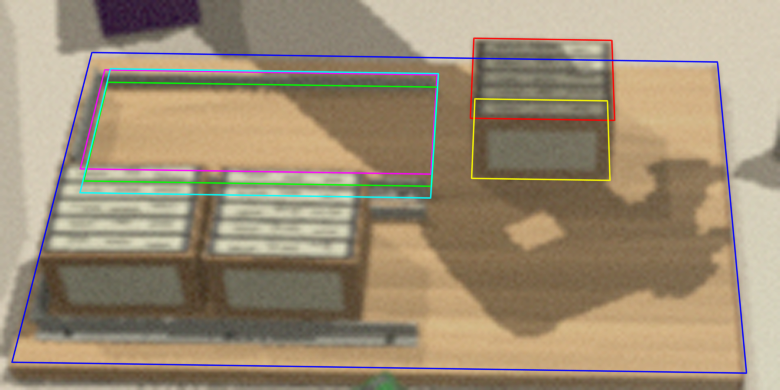

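Run:
```python
from fr import *
for n in("top","scene"):
    d=load(n+"6.npz")
    for xs in((-.21,-.19),(-.17,-.15),(-.09,-.07),(-.05,-.03)):
        print(n,xs,[edge(d,np.linspace(*xs,12),y,.09)for y in(.101,.181)], [edge(d,np.linspace(*xs,12),y,.09,w=.01)for y in(.101,.181)])
```

```text
top (-0.21, -0.19) [(np.float64(100.0), np.float32(12.4)), (np.float64(179.0), np.float32(-10.1))] [(np.float64(100.0), np.float32(12.4)), (np.float64(179.0), np.float32(-10.1))]
top (-0.17, -0.15) [(np.float64(99.0), np.float32(10.3)), (np.float64(178.0), np.float32(-8.1))] [(np.float64(99.0), np.float32(10.3)), (np.float64(178.0), np.float32(-8.1))]
top (-0.09, -0.07) [(np.float64(97.0), np.float32(12.3)), (np.float64(176.0), np.float32(-8.5))] [(np.float64(97.0), np.float32(12.3)), (np.float64(176.0), np.float32(-8.5))]
top (-0.05, -0.03) [(np.float64(97.5), np.float32(12.1)), (np.float64(176.5), np.float32(-9.6))] [(np.float64(97.5), np.float32(12.1)), (np.float64(176.5), np.float32(-9.6))]
scene (-0.21, -0.19) [(np.float64(104.0), np.float32(7.5)), (np.float64(183.0), np.float32(-11.7))] [(np.float64(104.0), np.float32(7.5)), (np.float64(183.0), np.float32(-11.7))]
scene (-0.17, -0.15) [(np.float64(104.0), np.float32(6.0)), (np.float64(182.0), np.float32(-9.7))] [(np.float64(104.0), np.float32(6.0)), (np.float64(182.0), np.float32(-9.7))]
scene (-0.09, -0.07) [(np.float64(101.5), np.float32(6.8)), (np.float64(180.0), np.float32(-9.2))] [(np.float64(101.5), np.float32(6.8)), (np.float64(180.0), np.float32(-9.2))]
scene (-0.05, -0.03) [(np.float64(102.5), np.float32(7.5)), (np.float64(180.5), np.float32(-11.3))] [(np.float64(102.5), np.float32(7.5)), (np.float64(180.5), np.float32(-11.3))]
```

play_rows:
  claw: [90, 90, 90, 90, 90, 90, 90, 90, 90, 90, 90, 90, 90, 90]
  travel:
    - [0.015, 0, 0.03]
    - [0.03, 0, 0.06]
    - [0.045, 0, 0.09]
    - [0.06, 0, 0.12]
    - [0.07, 0, 0.149]
    - [0.09, 0, 0.149]
    - [0.11, 0, 0.149]
    - [0.13, 0, 0.149]
    - [0.15, 0, 0.149]
    - [0.17, 0, 0.149]
    - [0.178, 0, 0.149]
    - [0.178, 0, 0.149]
    - [0.178, 0, 0.149]
    - [0.178, 0, 0.149]
  dr:
    - [0, 0.001, 0.001]
    - [0, 0.001, 0.001]
    - [0, 0.001, 0.001]
    - [0, 0.001, 0.001]
    - [0, 0.001, 0.001]
    - [0, 0.001, 0.001]
    - [0, 0.001, 0.001]
    - [0, 0.001, 0.001]
    - [0, 0.001, 0.001]
    - [0, 0.001, 0.001]
    - [0, 0.001, 0.001]
    - [0, 0.001, 0.001]
    - [0, 0.001, 0.001]
    - [0, 0.001, 0.001]

```text
time: 16.0
eef_pos: [0.5306, 0.1772, 0.0435]
tcp_rot: [0.525, 0.473, -0.524, 0.475]
contact_force: [-0.0, 0.2, 0.2]
opening: 0.648
```

Run:
```python
from fr import *
from plant import ctrl
s=ctrl.get_state();p,R=tool(s);print(p,w2l(*p[:2]),s["contact_force"],s["time"])
for x in (-.40,-.30,-.123): print(plan(s,[*l2w(x,.0),.042],1.4696-np.pi/2))
```

```text
[0.53055925 0.17723034 0.04347266] [-0.47018185  0.0009608 ] [-0.04143142  0.15434598  0.21592162] 16.0
(array([ 0.00145709, -0.00093521,  0.07018252]), array([-0.00042497, -0.00018743, -0.00254248]))
(array([ 0.0014384 , -0.00089343,  0.17018251]), array([-0.00042497, -0.00018743, -0.00254248]))
(array([ 0.00140532, -0.00081946,  0.34718249]), array([-0.00042497, -0.00018743, -0.00254248]))
```

play_rows:
  claw: [90, 90, 90, 90, 90, 90, 90, 90, 90, 90, 90, 90, 90, 90, 90, 90, 90]
  travel:
    - [0.001, 0, 0.007]
    - [0.001, -0.001, 0.014]
    - [0.001, -0.001, 0.021]
    - [0.001, -0.001, 0.026]
    - [0.001, -0.001, 0.03]
    - [0.001, -0.001, 0.034]
    - [0.001, -0.001, 0.038]
    - [0.001, -0.001, 0.042]
    - [0.001, -0.001, 0.046]
    - [0.001, -0.001, 0.05]
    - [0.001, -0.001, 0.054]
    - [0.001, -0.001, 0.058]
    - [0.001, -0.001, 0.062]
    - [0.001, -0.001, 0.066]
    - [0.001, -0.001, 0.068]
    - [0.001, -0.001, 0.07]
    - [0.001, -0.001, 0.07]
  dr:
    - [0, 0, -0.0015]
    - [0, 0, -0.0015]
    - [0, 0, -0.0015]
    - [0, 0, -0.0015]
    - [0, 0, -0.0015]
    - [0, 0, -0.0015]
    - [0, 0, -0.0015]
    - [0, 0, -0.0015]
    - [0, 0, -0.0015]
    - [0, 0, -0.0015]
    - [0, 0, -0.0015]
    - [0, 0, -0.0015]
    - [0, 0, -0.0015]
    - [0, 0, -0.0015]
    - [0, 0, -0.0015]
    - [0, 0, -0.0015]
    - [0, 0, -0.0015]

```text
time: 17.7
eef_pos: [0.5224, 0.1073, 0.0424]
tcp_rot: [0.525, 0.474, -0.525, 0.474]
contact_force: [-0.1, -0.0, -0.8]
opening: 0.648
```

```bash
python3 snap.py 7
python3 - <<'E'
from fr import *
from plant import ctrl
s=ctrl.get_state();p,R=tool(s);print(p,w2l(*p[:2]),s["contact_force"],s["time"])
for x in (-.30,-.123): print(plan(s,[*l2w(x,.0),.042],1.4696-np.pi/2))
E
python3 ovp.py 7 -.333 -.001 0
```

```text
[0.5223366  0.10733892 0.04234777] [-3.99817303e-01 -1.58577216e-04] [0.50126854 1.15421535 0.4668582 ] 17.8
(array([0.00039508, 0.00018638, 0.09981708]), array([-0.00028854,  0.00047275, -0.00072247]))
(array([4.78777592e-04, 2.36117711e-04, 2.76817052e-01]), array([-0.00028854,  0.00047275, -0.00072247]))
```

View pics/top7_ov1.png

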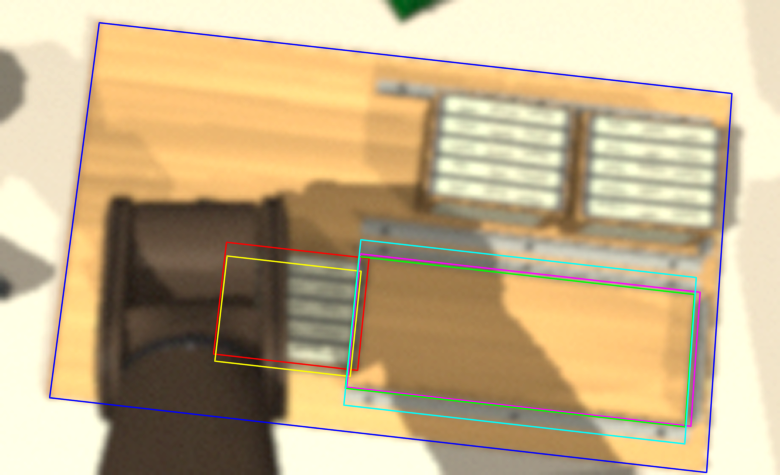

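View pics/scene7_ov1.png

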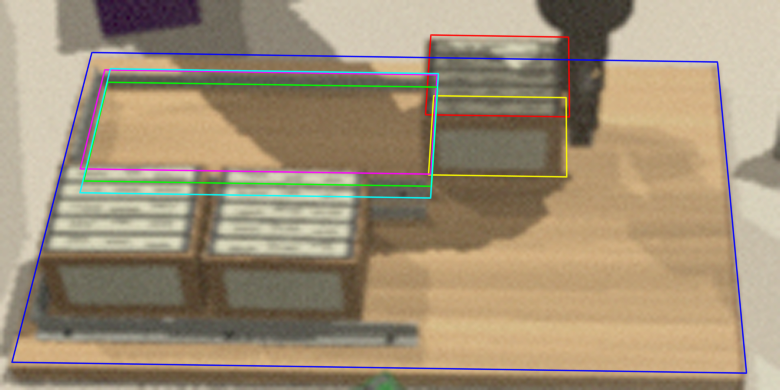

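play_rows:
  claw: [90, 90, 90, 90, 90, 90, 90, 90, 90, 90, 90]
  travel:
    - [0, 0, 0.003]
    - [0, 0, 0.007]
    - [0, 0, 0.011]
    - [0, 0, 0.015]
    - [0, 0, 0.02]
    - [0, 0, 0.025]
    - [0, 0, 0.03]
    - [0, 0, 0.034]
    - [0, 0, 0.037]
    - [0, 0, 0.04]
    - [0, 0, 0.04]
  dr:
    - [0, 0, 0]
    - [0, 0, 0]
    - [0, 0, 0]
    - [0, 0, 0]
    - [0, 0, 0]
    - [0, 0, 0]
    - [0, 0, 0]
    - [0, 0, 0]
    - [0, 0, 0]
    - [0, 0, 0]
    - [0, 0, 0]

```text
time: 18.9
eef_pos: [0.5182, 0.067, 0.0423]
tcp_rot: [-0.525, -0.474, 0.525, -0.474]
contact_force: [-0.9, 0.1, 0.2]
opening: 0.649
```

```bash
python3 snap.py 8
python3 - <<'E'
from fr import *
from plant import ctrl
s=ctrl.get_state();p,R=tool(s);print(p,w2l(*p[:2]),s["contact_force"],s["time"])
for x in (-.20,-.123): print(plan(s,[*l2w(x,.0),.042],1.4696-np.pi/2))
for n in("top","scene"):
    d=load(n+"8.npz")
    for xs in((-.315,-.30),(-.295,-.28),(-.275,-.26)):
        print(n,xs,[edge(d,np.linspace(*xs,12),y,.09)for y in(-.041,.039)])
E
python3 ovp.py 8 -.293 -.001 0
```

```text
[0.5182719  0.06726842 0.04234065] [-3.59541170e-01 -1.54114465e-04] [-0.07722806  0.46253488  0.46126846] 19.0
(array([0.00049869, 0.00017689, 0.15954073]), array([-0.00015184,  0.00098992, -0.00065239]))
(array([5.74915062e-04, 1.87994080e-04, 2.36540692e-01]), array([-0.00015184,  0.00098992, -0.00065239]))
top (-0.315, -0.3) [(np.float64(-35.5), np.float32(1.2)), (np.float64(42.5), np.float32(-0.3))]
top (-0.295, -0.28) [(np.float64(-30.5), np.float32(-3.7)), (np.float64(38.0), np.float32(-3.8))]
top (-0.275, -0.26) [(np.float64(-41.5), np.float32(9.1)), (np.float64(38.0), np.float32(-6.0))]
scene (-0.315, -0.3) [(np.float64(-42.0), np.float32(-4.3)), (np.float64(41.0), np.float32(-5.7))]
scene (-0.295, -0.28) [(np.float64(-42.0), np.float32(-3.9)), (np.float64(41.5), np.float32(-5.1))]
scene (-0.275, -0.26) [(np.float64(-41.0), np.float32(-4.5)), (np.float64(41.0), np.float32(-5.5))]
```

View pics/top8.png

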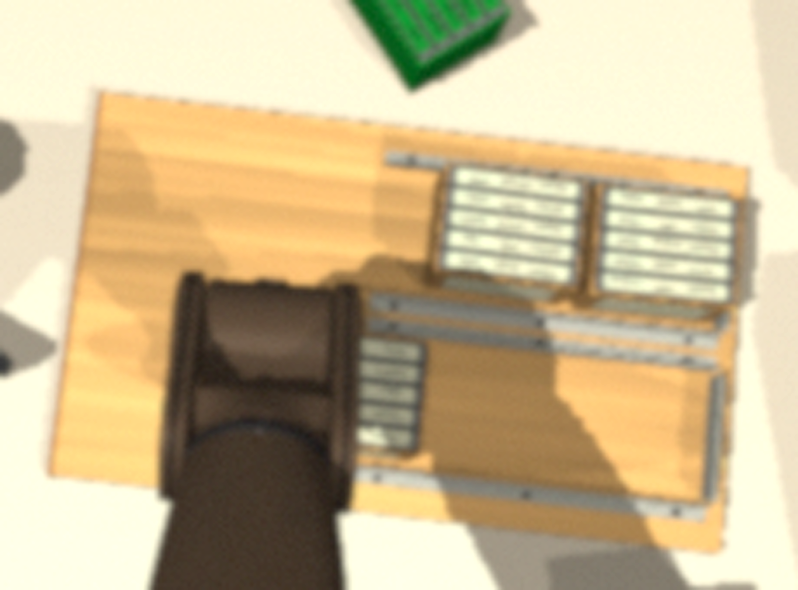

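View pics/scene8.png

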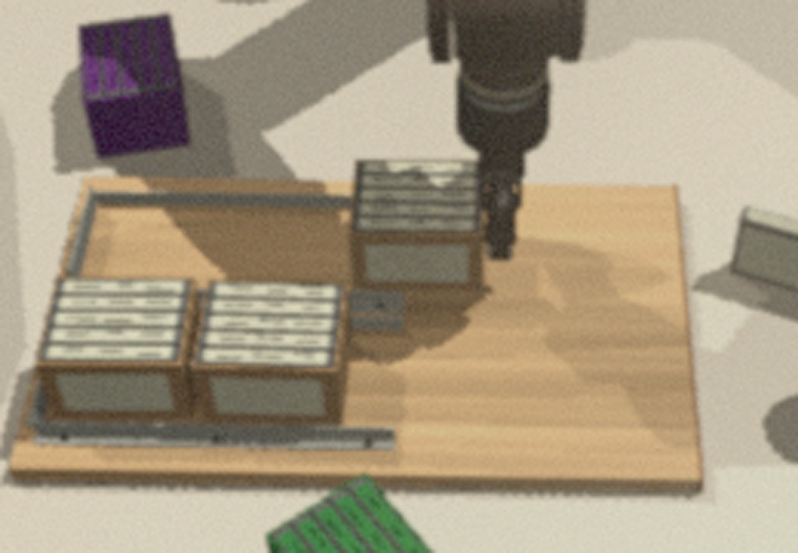

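play_rows:
  claw: [90, 90, 90, 90, 90, 90, 90, 90, 90, 90, 90, 90, 90, 90, 90, 90, 90, 90, 90, 90]
  travel:
    - [0, 0, 0.003]
    - [0, 0, 0.008]
    - [0, 0, 0.013]
    - [0, 0, 0.018]
    - [0, 0, 0.024]
    - [0, 0, 0.03]
    - [0, 0, 0.036]
    - [0, 0, 0.042]
    - [0, 0, 0.048]
    - [0, 0, 0.054]
    - [0, 0, 0.06]
    - [0, 0, 0.066]
    - [0, 0, 0.072]
    - [0, 0, 0.078]
    - [0, 0, 0.084]
    - [0, 0, 0.09]
    - [0, 0, 0.095]
    - [0, 0, 0.1]
    - [0, 0, 0.104]
    - [0, 0, 0.106]
  dr:
    - [0, 0, 0]
    - [0, 0, 0]
    - [0, 0, 0]
    - [0, 0, 0]
    - [0, 0, 0]
    - [0, 0, 0]
    - [0, 0, 0]
    - [0, 0, 0]
    - [0, 0, 0]
    - [0, 0, 0]
    - [0, 0, 0]
    - [0, 0, 0]
    - [0, 0, 0]
    - [0, 0, 0]
    - [0, 0, 0]
    - [0, 0, 0]
    - [0, 0, 0]
    - [0, 0, 0]
    - [0, 0, 0]
    - [0, 0, 0]

```text
time: 21.0
eef_pos: [0.5075, -0.0386, 0.0424]
tcp_rot: [-0.525, -0.474, 0.525, -0.474]
contact_force: [0.7, 1.6, 0.0]
opening: 0.651
```

```bash
python3 snap.py 9
python3 - <<'E'
from fr import *
from plant import ctrl
s=ctrl.get_state();p,R=tool(s);print(p,w2l(*p[:2]),s["contact_force"],s["time"])
for x in (-.123,): print(plan(s,[*l2w(x,.0),.042],1.4696-np.pi/2))
for n in("top","scene"):
    d=load(n+"9.npz")
    for xs in((-.21,-.195),(-.19,-.175),(-.165,-.15)):
        print(n,xs,[edge(d,np.linspace(*xs,12),y,.09)for y in(-.041,.039)])
E
python3 ovp.py 9 -.186 -.001 0
```

```text
[ 0.50762104 -0.03865869  0.04253586] [-2.53079997e-01 -4.85502912e-05] [-0.02984042 -0.49555501  0.31376546] 21.1
(array([7.31562986e-04, 8.84440557e-05, 1.30079023e-01]), array([-0.00031845,  0.001504  , -0.0009072 ]))
top (-0.21, -0.195) [(np.float64(-33.0), np.float32(0.8)), (np.float64(43.5), np.float32(-0.7))]
top (-0.19, -0.175) [(np.float64(-40.0), np.float32(1.1)), (np.float64(50.0), np.float32(-0.5))]
top (-0.165, -0.15) [(np.float64(-41.5), np.float32(1.6)), (np.float64(38.0), np.float32(-1.3))]
scene (-0.21, -0.195) [(np.float64(-42.0), np.float32(-3.6)), (np.float64(41.0), np.float32(-5.2))]
scene (-0.19, -0.175) [(np.float64(-40.5), np.float32(-4.7)), (np.float64(41.0), np.float32(-5.4))]
scene (-0.165, -0.15) [(np.float64(-41.0), np.float32(-7.7)), (np.float64(41.5), np.float32(-4.7))]
```

View pics/top9_ov1.png

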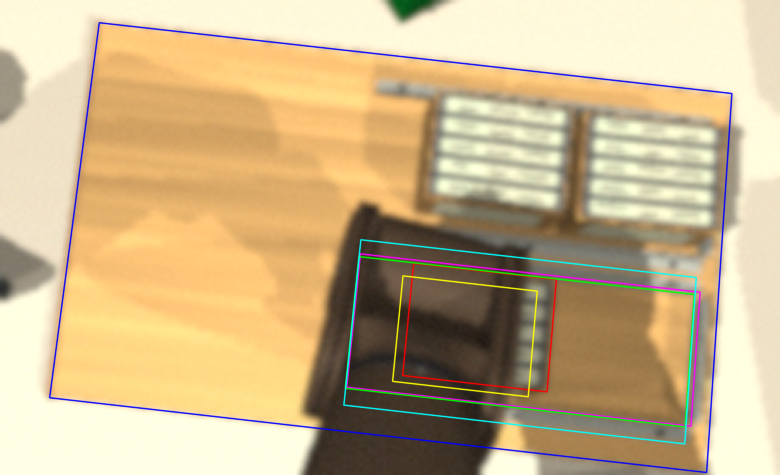

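View pics/scene9.png

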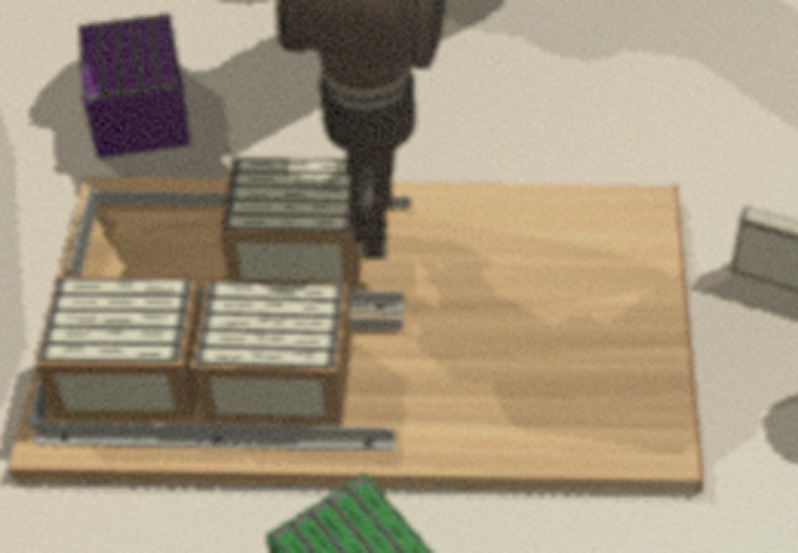

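play_rows:
  claw: [90, 90, 90, 90, 90, 90, 90, 90, 90, 90, 90, 90, 90, 90, 90, 90, 90, 90, 90, 90]
  travel:
    - [0, 0, 0.003]
    - [0, 0, 0.008]
    - [0, 0, 0.014]
    - [0, 0, 0.02]
    - [0, 0, 0.026]
    - [0, 0, 0.032]
    - [0, 0, 0.038]
    - [0, 0, 0.044]
    - [0, 0, 0.05]
    - [0, 0, 0.056]
    - [0, 0, 0.062]
    - [0, 0, 0.068]
    - [0, 0, 0.074]
    - [0, 0, 0.08]
    - [0, 0, 0.086]
    - [0, 0, 0.092]
    - [0, 0, 0.098]
    - [0, 0, 0.104]
    - [0, 0, 0.109]
    - [0, 0, 0.112]
  dr:
    - [0, 0, 0]
    - [0, 0, 0]
    - [0, 0, 0]
    - [0, 0, 0]
    - [0, 0, 0]
    - [0, 0, 0]
    - [0, 0, 0]
    - [0, 0, 0]
    - [0, 0, 0]
    - [0, 0, 0]
    - [0, 0, 0]
    - [0, 0, 0]
    - [0, 0, 0]
    - [0, 0, 0]
    - [0, 0, 0]
    - [0, 0, 0]
    - [0, 0, 0]
    - [0, 0, 0]
    - [0, 0, 0]
    - [0, 0, 0]

```text
time: 23.1
eef_pos: [0.4963, -0.1506, 0.0428]
tcp_rot: [-0.525, -0.473, 0.525, -0.475]
contact_force: [1.3, 1.3, -0.8]
opening: 0.652
```

```bash
python3 snap.py 10
python3 - <<'E'
from fr import *
from plant import ctrl
s=ctrl.get_state();p,R=tool(s);print(p,w2l(*p[:2]),s["contact_force"],s["time"])
for x in (-.123,): print(plan(s,[*l2w(x,.0),.042],1.4696-np.pi/2))
for n in("scene",):
    d=load(n+"10.npz")
    for xs in((-.11,-.09),(-.08,-.065),(-.055,-.04)):
        print(n,xs,[edge(d,np.linspace(*xs,12),y,.09)for y in(-.041,.039)])
E
python3 ovp.py 10 -.074 -.001 0 .005 0
```

```text
[ 0.49642821 -0.15079947  0.04290639] [-0.14038218  0.00014558] [-0.29607453  0.76599716 -0.06475295] 23.2
(array([ 0.00094492, -0.00013571,  0.01738021]), array([-0.00065237,  0.0022283 , -0.0014542 ]))
scene (-0.11, -0.09) [(np.float64(-37.5), np.float32(6.0)), (np.float64(41.5), np.float32(-6.3))]
scene (-0.08, -0.065) [(np.float64(-36.0), np.float32(2.7)), (np.float64(41.5), np.float32(-5.1))]
scene (-0.055, -0.04) [(np.float64(-36.5), np.float32(3.4)), (np.float64(42.0), np.float32(-6.0))]
```

View pics/scene10_ov1.png

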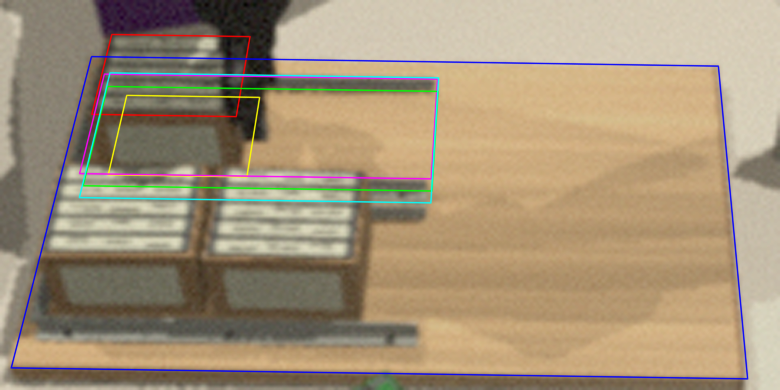

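View pics/top10.png

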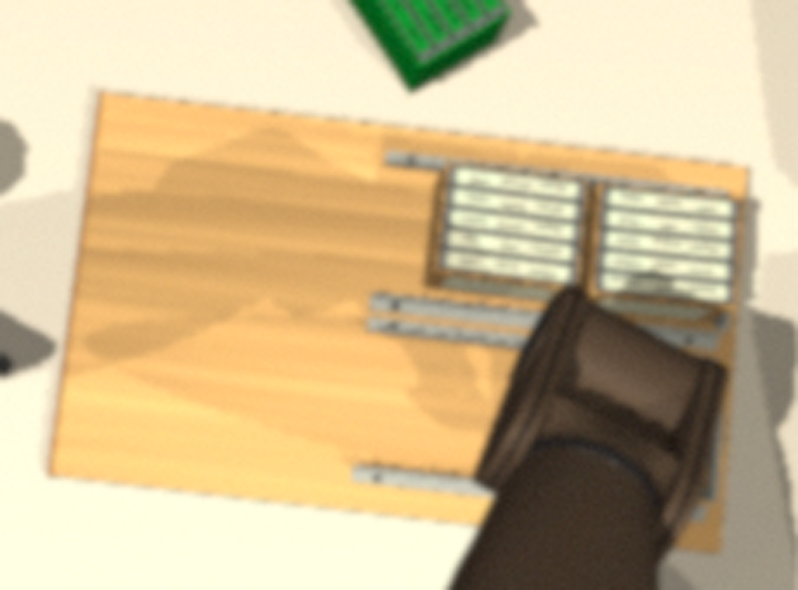

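play_rows:
  claw: [90, 90, 90, 90, 90, 90, 90, 90]
  travel:
    - [0, 0, 0.002]
    - [0, 0, 0.004]
    - [0, 0, 0.006]
    - [0, 0, 0.008]
    - [0, 0, 0.009]
    - [0, 0, 0.01]
    - [0, 0, 0.011]
    - [0, 0, 0.011]
  dr:
    - [0, 0.001, 0]
    - [0, 0.001, 0]
    - [0, 0.001, 0]
    - [0, 0.001, 0]
    - [0, 0.001, 0]
    - [0, 0.001, 0]
    - [0, 0.001, 0]
    - [0, 0.001, 0]

```text
time: 24.0
eef_pos: [0.4953, -0.1619, 0.0429]
tcp_rot: [-0.525, -0.473, 0.525, -0.475]
contact_force: [-0.2, 1.9, -0.2]
opening: 0.646
```

play_rows:
  claw: [90, 90]
  travel:
    - [0, 0, 0.001]
    - [0, 0, 0.002]
  dr:
    - [0, 0, 0]
    - [0, 0, 0]

```text
time: 24.2
eef_pos: [0.4951, -0.1639, 0.0429]
tcp_rot: [-0.525, -0.473, 0.525, -0.475]
contact_force: [-0.4, 2.1, -0.1]
opening: 0.644
```

play_rows:
  claw: [90, 90]
  travel:
    - [0, 0, 0.001]
    - [0, 0, 0.002]
  dr:
    - [0, 0, 0]
    - [0, 0, 0]

```text
time: 24.4
eef_pos: [0.4949, -0.166, 0.0429]
tcp_rot: [-0.525, -0.473, 0.525, -0.475]
contact_force: [-0.5, 2.0, 0.4]
opening: 0.65
```

play_rows:
  claw: [90, 90]
  travel:
    - [0, 0, 0.001]
    - [0, 0, 0.0015]
  dr:
    - [0, 0, 0]
    - [0, 0, 0]

```text
time: 24.6
eef_pos: [0.4949, -0.1671, 0.043]
tcp_rot: [0.525, 0.473, -0.525, 0.474]
contact_force: [2.4, 5.6, 0.5]
opening: 0.646
```

```bash
python3 snap.py 11
python3 - <<'E'
from fr import *
from plant import ctrl
s=ctrl.get_state();p,R=tool(s);print(p,w2l(*p[:2]),s["contact_force"],s["time"])
E
python3 ovp.py 11 -.056 -.001 0 .005 0
python3 -c "
from fr import *
c=load('scene11.npz');overlay(c,(170,170,80,60),10,[],'pics/sc11p.png')"
```

```text
[ 0.49484968 -0.16705729  0.0429357 ] [-0.12404807  0.00021767] [ 1.95584414  4.21928645 -0.77079663] 24.7
```

View pics/scene11_ov1.png

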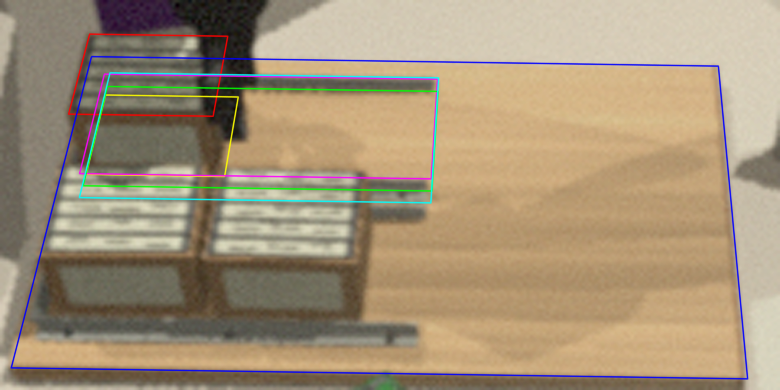

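View pics/sc11p.png

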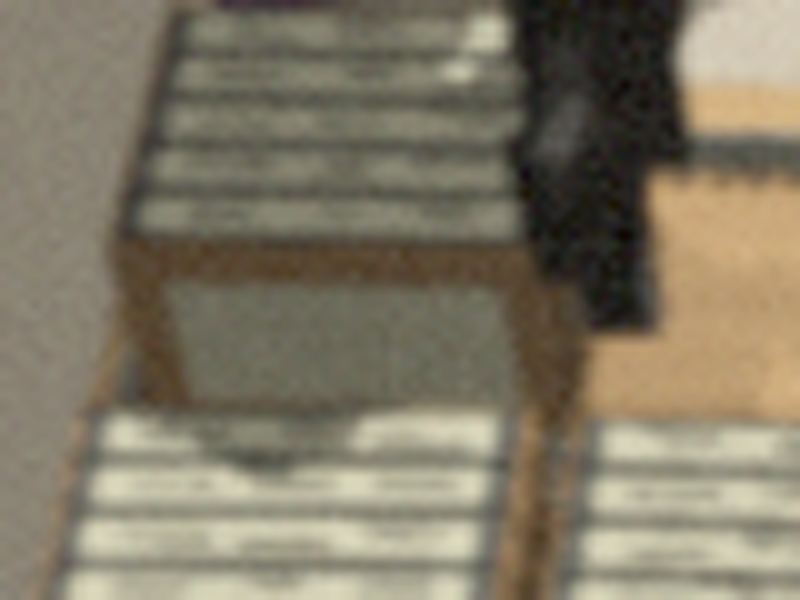

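play_rows:
  claw: [90, 90]
  travel:
    - [0, 0, 0.001]
    - [0, 0, 0.0015]
  dr:
    - [0, 0, 0]
    - [0, 0, 0]

```text
time: 24.9
eef_pos: [0.4949, -0.1672, 0.043]
tcp_rot: [0.526, 0.474, -0.524, 0.473]
contact_force: [2.0, 9.3, 0.8]
opening: 0.647
```

play_rows:
  claw: [90, 90, 90, 90, 90, 90, 90, 90, 90, 90, 90, 90, 90, 90, 90, 90]
  travel:
    - [0, 0, -0.003]
    - [0, 0, -0.01]
    - [0, 0, -0.02]
    - [0, 0, -0.035]
    - [0, 0, -0.05]
    - [-0.03, 0, -0.06]
    - [-0.07, 0, -0.07]
    - [-0.11, 0, -0.09]
    - [-0.15, 0, -0.12]
    - [-0.18, 0, -0.16]
    - [-0.18, 0, -0.2]
    - [-0.18, 0, -0.25]
    - [-0.18, 0, -0.3]
    - [-0.18, 0, -0.35]
    - [-0.18, 0, -0.38]
    - [-0.18, 0, -0.38]
  dr:
    - [0, 0, 0]
    - [0, 0, 0]
    - [0, 0, 0]
    - [0, 0, 0]
    - [0, 0, 0]
    - [0, 0, 0]
    - [0, 0, 0]
    - [0, 0, 0]
    - [0, 0, 0]
    - [0, 0, 0]
    - [0, 0, 0]
    - [0, 0, 0]
    - [0, 0, 0]
    - [0, 0, 0]
    - [0, 0, 0]
    - [0, 0, 0]

```text
time: 26.5
eef_pos: [0.5326, 0.2148, 0.2237]
tcp_rot: [0.525, 0.475, -0.523, 0.475]
contact_force: [-0.2, -0.1, -0.0]
opening: 0.646
```

```bash
python3 snap.py 12; python3 ovp.py 12 -.056 -.001 0 .005 0
python3 -c "
from fr import *
from plant import ctrl
print(ctrl.get_state()['time'])
c=load('top12.npz');overlay(c,(400,180,80,60),10,[],'pics/tp12p.png')"
```

```text
26.6
```

View pics/top12_ov1.png

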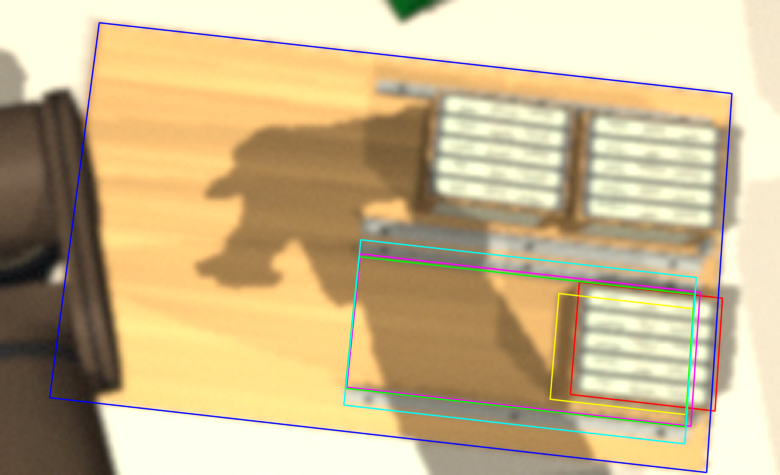

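View pics/tp12p.png

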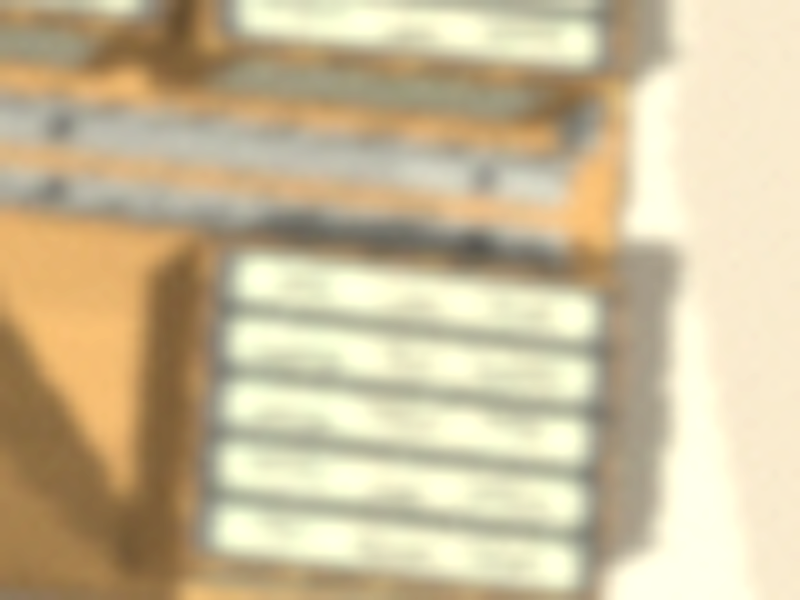

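View pics/scene12.png

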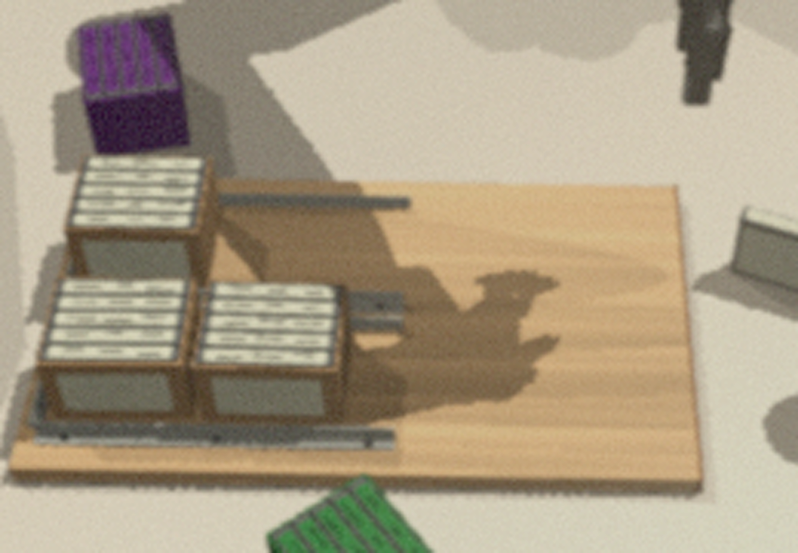

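Run:
```python
from fr import *
for n,b in(("top",0),("scene",0)):
    d=load(n+"12.npz");g=d["img"][:,:,2].astype(np.float32)
    for yc in(0,.14):
      ys=np.linspace(yc-.033,yc+.030,40)
      for x0 in(-.105,-.008):
        xs=np.arange(x0-.014,x0+.014,.0005)
        p=np.array([cv2.remap(g,*[v.reshape(-1,1).astype(np.float32) for v in proj(d,[[*l2w(x,y),.09] for y in ys]).T],cv2.INTER_CUBIC).mean() for x in xs])
        gr=np.gradient(cv2.GaussianBlur(p.reshape(1,-1),(0,0),3).ravel());i=np.argmax(abs(gr));print(n,yc,x0,xs[i].round(4),gr[i])
    # stop face lane x on board near +-, board end edge x=.02
    # board end
    ys=np.linspace(-.085,-.07,10)
    for x0 in(.02,):
        xs=np.arange(x0-.014,x0+.014,.0005)
        p=np.array([cv2.remap(g,*[v.reshape(-1,1).astype(np.float32) for v in proj(d,[[*l2w(x,y),.018] for y in ys]).T],cv2.INTER_CUBIC).mean() for x in xs])
        gr=np.gradient(cv2.GaussianBlur(p.reshape(1,-1),(0,0),3).ravel());i=np.argmax(abs(gr));print(n,"board end",xs[i].round(4))
```

```text
top 0 -0.105 -0.1045 3.88377
top 0 -0.008 -0.0085 -3.6586723
top 0.14 -0.105 -0.11 3.9786568
top 0.14 -0.008 -0.013 -3.825283
top board end 0.0195
scene 0 -0.105 -0.101 3.561924
scene 0 -0.008 0.0015 3.914997
scene 0.14 -0.105 -0.1065 3.6546593
scene 0.14 -0.008 -0.0115 -3.7695656
scene board end 0.028
```

```bash
python3 -c "
from plant import ctrl
print(ctrl.get_state()['time']); print(ctrl.sign_off())"
```

```text
26.6
the job is handed in; nothing more can be done
None
```

The loose pack is home in the empty lane and the job is handed in, at 26.6 s of the 61 s allowed. The hand-in reports no verdict, so the result rests on my own checks.

**What I did:** Two sideways pushes on the pack's long side with both fingertips turned it straight and centred it on the lane. I then pushed it in from behind at about 0.05 m/s, with the fingertips above the rail tops. I stopped when the force rose from about 2 N to 9 N and the tool no longer moved.

**Last checks:**
- **Home position:** in the top picture the pack's centre is 56.5 mm before the stop face (56 mm is home). It lies straight in the lane.
- **Sideways position:** when last measured part-way in, it was about 1 to 3 mm off the lane's centre line, with a gap left on both sides. I did not measure the sideways position again at home, where the picture shows it straight and between the rails.
- **Other items:** the stored packs look unmoved, but I did not measure them or the case. The glass lay outside the last pictures.
- **Robot:** the gripper was withdrawn and the force on it was about zero.

**Disagreements:** the scene camera put the board about 5 to 8 mm off from where the top camera had it. The robot's own position put the pack 4 to 6 mm off the cameras' sideways estimate. I relied on the top camera for the lane because it matched the board and rail sizes to about 1 mm.

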